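# Unstack the beakers and jars after the practical

## Robot

A 6-joint arm with a two-finger parallel gripper is mounted at the origin on the work surface. World frame = base frame: x ahead of the robot, y to its left, z up, the work surface at z = 0. Lengths are in m, angles in rad, forces in N, time in s.
With the tool pointing down it reaches from about 0.375 to 0.975 m from the base axis. Payload 3.8 kg.
Tool frame: the origin (TCP) lies at the very end of the fingers, on their centre line; the grasp point (between the pads) lies 19 mm behind it; z points along the fingers, y is the line along which they close (so a half turn about z gives the same grasp; the last joint's range is limited). The gripper opens to 85 mm and grips with 20 to 120 N. Pads are 22 mm wide; open, the fingers measure 114 mm over their backs; the gripper's body (76 mm by 85 mm) begins 54 mm behind the grasp point. The pads swing forward as they close: fully open they stand 13 mm farther back than shut.
Start: joints at [-1.201, 0.264, 1.604, -0, 1.274, -0.037], TCP at [0.267, -0.62, 0.211] pointing down, gripper open.
Joint ranges: [-2.63, 2.63], [-0.94, 2.18], [0.31, 2.57], [-1.31, 4.45], [0, 2.66], [-2.55, 2.55]. Speed limits (rad/s): [2.57, 2.57, 3.14, 3.14, 3.14, 3.14].

## Interface

Orientations are given as a rotation vector (axis times angle).
In Python, from workcell import * gives the robot as it stands.
- The arm moves only by the shell command python3 -m crank 'ROWS' [OPENING] [FORCE]. ROWS is JSON, a list that holds one entry, the list of rows, each a list of 6 numbers: the shift along the tool's x, y, z in cm, then the turn, a rotation vector about the tool's x, y, z in rad. In form: [[[dx, dy, dz, ax, ay, az], ...]]. A call has 1 to 8 rows; each row shifts and turns the commanded pose from where the row before left it, along the tool's axes as they then stand; what a row does not reach is not made up. A row lasts 1/12 s, in which the tool goes at most 41.7 mm and 7.16 degrees, less where a joint would pass 70% of its speed; a pose out of reach is approached as far as the arm can. A call with a gripper value outside its range is refused whole. OPENING is the finger opening in cm, from 0 to 8.54, set as the call begins (- or left out, the last holds). The fingers move at their own pace and stop on an object; FORCE is the grip in N (left out, the last holds). Time passes only in rows, so rows that do not move let the fingers close. It gives the time, the measured TCP pose, the force, the opening and the grip force at its end, in the units of the state.
- read_state(): the state, without advancing time (a new reading comes with each control period).
- read_camera(name): name is "side" or "top" or "wrist"; returns the picture (400x640x3 uint8, blue, green, red); there is no depth.
- camera_model(name): a dict with "camera_matrix" (3x3 intrinsics, pixels), "k1" (the pictures are not rectified: a ray, as slopes to the right and down, at radius r is drawn at 1 + k1 r^2 times it, then the intrinsics apply), "R" (3x3) and "t" (3): a world point X has camera coordinates R X + t. Camera axes: x right, y down, z forward; pixel columns grow to the right and rows downward; lengths in m; the calibration is good to about 2 mm. A picture is of the moment at which its call begins: read the wrist's pose just before it. camera_model takes no time and is no camera call; for the wrist camera it gives the pose at the moment of the call.
- finish_job(): hands the job in; it is judged then, once.
The state is a dict: "time": time; "q": joint angles; "joint_vel": joint speeds; "joint_torque": joint torques, N m; "tool_pos": TCP position; "tcp_rot": TCP orientation; "wrist_force": force on the tool from outside, world axes, zero at the start; "torque": the same for the moment, N m; "width": opening from 0.0 (shut) to 1.0 (fully open); "grip_force": force on a finger pad.
Only numpy, scipy, OpenCV 4.12 (cv2) and the standard library are available. Lean on these libraries where they do the work, as an engineer would, in place of code of your own. Each camera call takes 0.05 s, during which the arm holds its last target. There are 200 camera calls.

## Task

Take the two stacks on the lab bench apart: stand the grey bung on its wide end in the white dish, hang each beaker mouth-down on the draining peg of its own colour so that its rim sits fully on the star-shaped seat, and stand each jar flat in the tray that matches its lid. Set things down without letting them fall, never tip a jar over, and leave the red bottle and the test-tube rack where they are.

Things in the scene. Friction and masses are not known exactly. Their poses are not given: they have to be found in the camera images.
- jar_red: red-lidded squat amber glass sample jar with a screw lid, closed, loose, about 0.22 kg. 48 mm high in all; foot 58 mm across; the red lid is its widest part: 64 mm across, from 31 to 48 mm above the foot, flat on top. At the start it stands on the bench with one of the two beakers (either) on its lid. Origin: centre of its underside; z up through the lid.
- jar_blue: blue-lidded squat amber glass sample jar with a screw lid, closed, loose, about 0.22 kg. 48 mm high in all; foot 58 mm across; the blue lid is its widest part: 64 mm across, from 31 to 48 mm above the foot, flat on top. At the start it stands on the bench with one of the two beakers (either) on its lid. Origin: centre of its underside; z up through the lid.
- beaker_yellow: yellow opaque plastic beaker, empty, loose, about 40 g, standing mouth-down on the lid of one of the jars (either). 60 mm high, slightly conical: 50 mm across outside at the mouth (below), 44 mm at its closed base (on top), wall 3 mm, so the mouth is 44 mm wide inside; base 3 mm thick. Origin: centre of the mouth plane, at the very bottom as it stands; z points from the mouth to the closed base (up at the start).
- beaker_green: green opaque plastic beaker, empty, loose, about 40 g, standing mouth-down on the lid of one of the jars (either). 60 mm high, slightly conical: 50 mm across outside at the mouth (below), 44 mm at its closed base (on top), wall 3 mm, so the mouth is 44 mm wide inside; base 3 mm thick. Origin: centre of the mouth plane, at the very bottom as it stands; z points from the mouth to the closed base (up at the start).
- bung: grey rubber bung, loose, about 30 g, standing on its wide end on the closed base of one of the beakers (either). 36 mm high; its lower half is 32 mm across, its upper half 28 mm. Origin: centre of its wide underside; z up towards the narrow end.
- drain_yellow: White draining peg (14 mm thick, 45 long) on a fixed stand with round yellow foot (90 mm). Origin: centre of the top face of its yellow seat (8 spokes, 5 mm thick, reaching 40 mm out, square to the peg), 45 mm above the bench; z along the peg, leaning 0.35 rad from vertical to this frame's -x, the robot's side (yaw within 0.35 rad); y level. A hung beaker leans with the peg, rim on the spokes.
- drain_green: White draining peg (14 mm thick, 45 long) on a fixed stand with round green foot (90 mm). Origin: centre of the top face of its green seat (8 spokes, 5 mm thick, reaching 40 mm out, square to the peg), 45 mm above the bench; z along the peg, leaning 0.35 rad from vertical to this frame's -x, the robot's side (yaw within 0.35 rad); y level. A hung beaker leans with the peg, rim on the spokes.
- tray_red: fixed flat square red tray, 90 x 90 mm outside, 82 x 82 mm inside, floor 4 mm thick, lip 12 mm above the bench. Origin: centre of its underside, on the bench; x and y along its sides.
- tray_blue: fixed flat square blue tray, 90 x 90 mm outside, 82 x 82 mm inside, floor 4 mm thick, lip 12 mm above the bench. Origin: centre of its underside, on the bench; x and y along its sides.
- dish: fixed round white porcelain dish, 92 mm across, lip 9 mm high, floor 4 mm thick and 80 mm across inside. Origin: centre of its underside, on the bench; z up.
- bottle: bystander, not to be knocked: red plastic bottle, 74 mm across, 190 mm high, loose, at the left edge of the work. Origin: centre of its underside.
- tube_rack: bystander, not to be knocked: round white test-tube stand, 120 mm across, with glass tubes up to 132 mm high, loose, at the right edge of the work. Origin: centre of its underside.
Mind the look-alikes: they are no part of the job. What is shaped like the part that bears drain_yellow but orange or purple is not meant.

How it is judged:
By the outcome, as a careful person would: the job done as asked, in the order asked, and still so for the second after the job is handed in, with the robot touching nothing.
It also fails if it takes over 138 s, if anything falls off the work surface, if the arm or the gripper's body presses on something with over 40 N, if the wrist force passes 120 N, or if a joint passes its speed limit or range.

## Working session

There is one attempt and no reset: what is moved stays moved. The work goes in short steps, Python scripts to look and compute and a shell command to move; the robot and the scene stay as the last step left them, time stands still between calls to the robot, and variables do not carry over. Pictures are saved under pics/ and viewed, at most 14 in all, crops included, and the job is handed in when it is done.

```bash
ls; mkdir -p pics
python3 - <<'E'
from workcell import *
import cv2
for n in("top","side"):
    cv2.imwrite(f"pics/{n}0.png",read_camera(n))
    m=camera_model(n);print(n,m)
print(read_state())
E
```

```text
pics
top {'camera_matrix': array([[450.30246276,   0.        , 309.38316569],
       [  0.        , 450.30246276, 197.20747853],
       [  0.        ,   0.        ,   1.        ]]), 'k1': -0.06623046150329535, 'R': array([[-4.00528608e-02, -9.99197555e-01,  1.20974830e-04],
       [-9.75391921e-01,  3.90723402e-02, -2.16988368e-01],
       [ 2.16809520e-01, -8.80900277e-03, -9.76174182e-01]]), 't': array([0.01633067, 0.56031214, 1.46331927])}
side {'camera_matrix': array([[370.57157972,   0.        , 315.87135798],
       [  0.        , 370.57157972, 197.77219506],
       [  0.        ,   0.        ,   1.        ]]), 'k1': 0.005638625811955292, 'R': array([[-9.68909905e-01, -2.47412998e-01, -6.35919467e-04],
       [-1.54257160e-01,  6.06101901e-01, -7.80285342e-01],
       [ 1.93438168e-01, -7.55928101e-01, -6.25423361e-01]]), 't': array([0.5289908 , 0.14310762, 0.86757646])}
{'time': 0.1, 'q': array([-1.20088607e+00,  2.64690761e-01,  1.60528229e+00, -2.12401211e-05,
        1.27369080e+00, -3.68597010e-02]), 'joint_vel': array([ 0.00046846, -0.00154123, -0.00199982, -0.001881  , -0.00137756,
        0.00012664]), 'joint_torque': array([-2.47566522e-04, -5.16707468e+01, -3.68589628e+01,  4.82561097e-05,
        6.30129958e-03, -4.77710500e-06]), 'tool_pos': array([ 0.26681561, -0.61924192,  0.20955362]), 'tcp_rot': array([-3.07484045e+00, -6.34154460e-01,  5.70358408e-04]), 'wrist_force': array([ 0.47722746,  0.05287148, -0.50029971]), 'torque': array([0.00102314, 0.06611933, 0.02804004]), 'grip_force': 0.0, 'width': 1.0011704082421033}
```

View pics/top0.png

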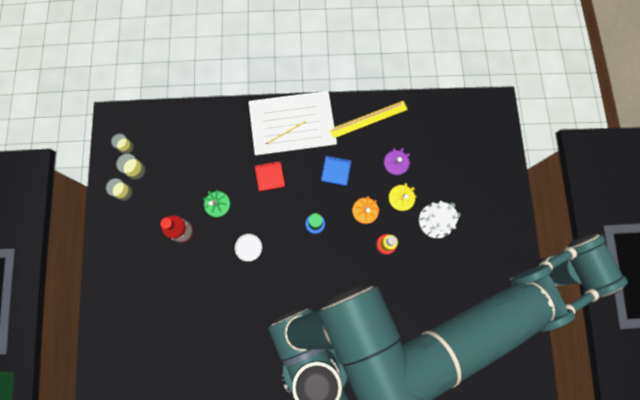

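View pics/side0.png

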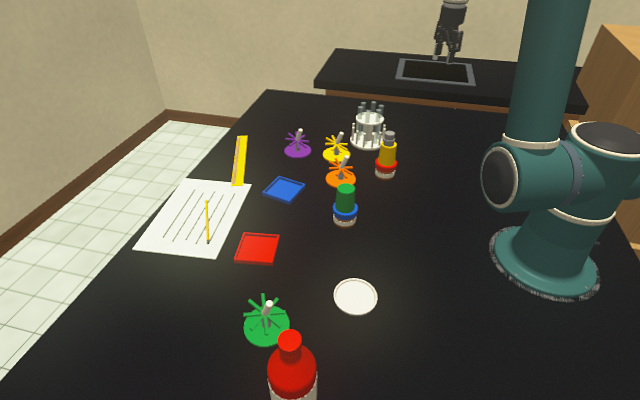

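Top view: the bung sits on the yellow beaker on the red-lidded jar at about (388,243). The green beaker sits on the blue jar at (315,223). The yellow drain is at (402,197), the green drain at (216,204), the red tray at (270,176), the blue tray at (336,170) and the dish at (248,247).

Look-alikes are the orange peg at (365,210) and the purple peg at (397,162), plus the yellow ruler at (370,120) and the yellowish bottles at (125,165). None of these is wanted.

```bash
cat > h.py <<'E'
from workcell import *
import numpy as np,cv2
from scipy.spatial.transform import Rotation as Ro
def ray(m,uv):
    K=m["camera_matrix"];d=np.array([m["k1"],0,0,0.])
    p=cv2.undistortPoints(np.array([[uv]],float),K,d)[0,0]
    v=m["R"].T@np.array([p[0],p[1],1]);return -m["R"].T@m["t"],v/np.linalg.norm(v)
def plane(m,uv,z):
    o,v=ray(m,uv);return o+v*(z-o[2])/v[2]
def tri(m1,a,m2,b):
    o1,v1=ray(m1,a);o2,v2=ray(m2,b)
    s=np.linalg.lstsq(np.c_[v1,-v2],o2-o1,rcond=None)[0]
    p,q=o1+s[0]*v1,o2+s[1]*v2;return (p+q)/2,np.linalg.norm(p-q)
def proj(m,X):
    c=m["R"]@np.asarray(X,float)+m["t"];s=c[:2]/c[2];s=s*(1+m["k1"]*(s@s));K=m["camera_matrix"]
    return K[:2,:2]@s+K[:2,2]
HUE=dict(red=(0,6),orange=(8,20),yellow=(22,34),green=(50,80),blue=(100,120),purple=(130,160))
def mask(im,c,smin=100,vmin=60):
    h=cv2.cvtColor(im,cv2.COLOR_BGR2HSV);lo,hi=HUE[c]
    m=cv2.inRange(h,(lo,smin,vmin),(hi,255,255))
    if c=="red": m|=cv2.inRange(h,(174,smin,vmin),(180,255,255))
    return m
def white(im,v=140,s=60): return cv2.inRange(cv2.cvtColor(im,cv2.COLOR_BGR2HSV),(0,0,v),(180,s,255))
def blobs(m,amin=20):
    n,l,st,ce=cv2.connectedComponentsWithStats(m)
    return [(st[i].tolist(),ce[i].round(1).tolist()) for i in range(1,n) if st[i][4]>=amin]
E
python3 - <<'E'
from h import *
t=cv2.imread("pics/top0.png");m=camera_model("top")
roi=np.zeros(t.shape[:2],np.uint8);roi[140:270,150:470]=255
for c in HUE:
    for st,ce in blobs(mask(t,c)&roi): print(c,st,ce,plane(m,ce,0)[:2].round(3),plane(m,ce,.048)[:2].round(3),plane(m,ce,.108)[:2].round(3))
for st,ce in blobs(white(t)&roi,4): print("white",st,ce,[plane(m,ce,z)[:2].round(3) for z in(.004,.087,.144)])
a=cv2.resize(t[150:270,195:315],None,fx=4,fy=4);b=cv2.resize(t[180:260,300:420],None,fx=6,fy=6,interpolation=2)
cv2.imwrite("pics/c1.png",b)
E
```

```text
red [254, 161, 32, 31, 774] [269.3, 175.8] [0.658 0.133] [0.645 0.129] [0.628 0.124]
red [160, 215, 26, 24, 498] [172.4, 226.1] [0.49  0.476] [0.482 0.462] [0.472 0.444]
red [184, 228, 10, 15, 26] [189.8, 235.8] [0.453 0.414] [0.447 0.402] [0.438 0.386]
red [376, 233, 21, 22, 145] [382.7, 245.4] [ 0.394 -0.253] [ 0.389 -0.245] [ 0.382 -0.235]
orange [351, 195, 29, 30, 611] [365.3, 210.0] [ 0.52  -0.201] [ 0.511 -0.194] [ 0.5   -0.186]
orange [380, 234, 17, 17, 39] [385.4, 244.6] [ 0.396 -0.262] [ 0.391 -0.254] [ 0.385 -0.244]
yellow [388, 182, 29, 30, 621] [401.7, 197.1] [ 0.562 -0.333] [ 0.551 -0.322] [ 0.538 -0.309]
yellow [382, 234, 17, 16, 101] [388.2, 243.6] [ 0.399 -0.272] [ 0.394 -0.264] [ 0.387 -0.253]
green [203, 190, 28, 28, 563] [216.7, 203.5] [0.565 0.321] [0.554 0.311] [0.541 0.299]
green [309, 213, 13, 16, 176] [315.1, 220.4] [ 0.491 -0.023] [ 0.483 -0.022] [ 0.472 -0.021]
blue [320, 155, 32, 32, 772] [335.7, 170.3] [ 0.669 -0.105] [ 0.655 -0.101] [ 0.638 -0.097]
blue [304, 216, 22, 18, 160] [314.4, 226.5] [ 0.469 -0.02 ] [ 0.462 -0.019] [ 0.453 -0.018]
purple [383, 148
[... 424 characters left out ...]
)]
white [209, 200, 7, 6, 25] [211.6, 202.2] [array([0.569, 0.338]), array([0.551, 0.32 ]), array([0.538, 0.308])]
white [419, 201, 41, 37, 1104] [438.1, 219.1] [array([ 0.477, -0.454]), array([ 0.464, -0.429]), array([ 0.454, -0.412])]
white [366, 208, 4, 4, 14] [367.5, 209.5] [array([ 0.521, -0.208]), array([ 0.505, -0.197]), array([ 0.495, -0.189])]
white [181, 235, 3, 3, 6] [182.0, 236.2] [array([0.452, 0.441]), array([0.441, 0.417]), array([0.432, 0.401])]
white [235, 234, 27, 27, 595] [248.0, 247.1] [array([0.406, 0.211]), array([0.397, 0.2  ]), array([0.39 , 0.193])]
white [386, 236, 11, 10, 80] [391.1, 240.3] [array([ 0.41 , -0.283]), array([ 0.4  , -0.267]), array([ 0.393, -0.256])]
```

View pics/c1.png

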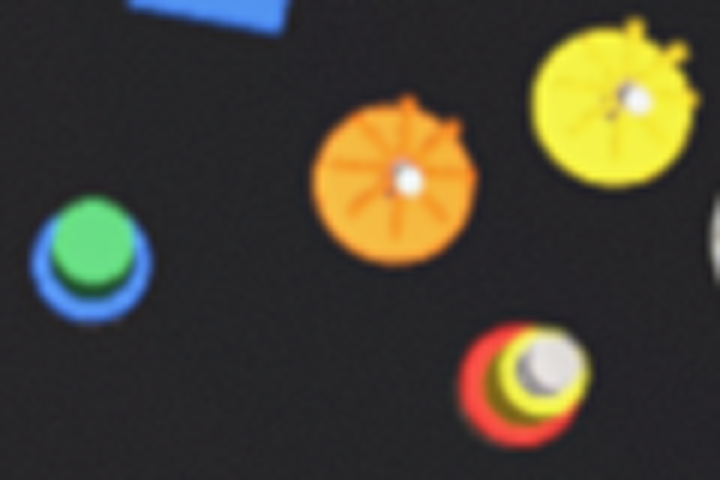

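The crop shows the green beaker on the blue lid, the bung and yellow beaker on the red lid, and the true yellow drain at crop (612,107), clearly different from the orange one at (395,183).

```bash
cat >> h.py <<'E'
def go(pos,ydir=None,axis=(0,0,-1)):
    """print shift (cm, in current tool axes) and the turn needed; ydir: wanted closing direction in world"""
    s=read_state();R=Ro.from_rotvec(s["tcp_rot"])
    print("shift cm",(R.inv().apply(np.asarray(pos)-s["tool_pos"])*100).round(2),"pos",s["tool_pos"].round(4),"q",s["q"].round(2),"t",s["time"])
    if ydir is not None:
        z=np.array(axis,float);z/=np.linalg.norm(z);y=np.array([*ydir,0]) if len(ydir)==2 else np.array(ydir)
        y=y-z*(y@z);y/=np.linalg.norm(y)
        for sg in(1,-1):
            T=Ro.from_matrix(np.c_[np.cross(sg*y,z),sg*y,z]);print("turn",(R.inv()*T).as_rotvec().round(3))
E
python3 - <<'E'
from h import *
s=read_state();R=Ro.from_rotvec(s["tcp_rot"]);print(R.as_matrix().round(3))
w=camera_model("wrist");print("cam in tool",R.inv().apply(-w["R"].T@w["t"]-s["tool_pos"]).round(3));print((w["R"]@R.as_matrix()).round(3),w["camera_matrix"][0,0])
m=camera_model("top")
for n,uv,z in(("redjar",(386.5-.5,244-.5),.048),("ybk",(390,242),.108),("bung",(391.8,240),.144),("bluejar",(315,223),.048),("gbk",(315,220.4),.108)):print(n,plane(m,uv,z).round(4))
go((0.393,-0.256,.30),(0,1))
E
```

```text
[[ 0.918  0.396 -0.001]
 [ 0.396 -0.918  0.002]
 [ 0.    -0.002 -1.   ]]
cam in tool [ 0.071 -0.001 -0.163]
[[-0.001  1.     0.   ]
 [-0.96  -0.001 -0.28 ]
 [-0.28  -0.     0.96 ]] 337.0298600486508
redjar [ 0.3945 -0.2563  0.048 ]
ybk [ 0.3922 -0.259   0.108 ]
bung [ 0.3942 -0.2585  0.144 ]
bluejar [ 0.4737 -0.0216  0.048 ]
gbk [ 0.4725 -0.0208  0.108 ]
shift cm [ 25.96 -28.39  -8.98] pos [ 0.2668 -0.6192  0.2096] q [-1.2   0.26  1.61 -0.    1.27 -0.04] t 0.1
turn [-1.000e-03 -3.000e-03 -2.735e+00]
turn [-0.002  0.     0.407]
```

```bash
python3 -m crank '[[[0,0,-2.25,0,0,0.102],[0,0,-2.25,0,0,0.102],[0,0,-2.25,0,0,0.102],[0,0,-2.25,0,0,0.101]]]' 8.5 30
python3 -m crank '[[[1,-3.7,0,0,0,0],[1,-3.7,0,0,0,0],[1,-3.7,0,0,0,0],[1,-3.7,0,0,0,0],[1,-3.7,0,0,0,0],[1,-3.7,0,0,0,0],[1,-3.7,0,0,0,0],[1,-3.7,0,0,0,0]]]'
python3 -m crank '[[[1.5,-3.4,0,0,0,0],[1.5,-3.3,0,0,0,0],[0,0,0,0,0,0],[0,0,0,0,0,0],[0,0,0,0,0,0]]]'
python3 - <<'E'
from h import *
w=camera_model("wrist");cv2.imwrite("pics/w1.png",read_camera("wrist"))
for n,X in(("bungtop",(.394,-.2585,.144)),("jar",(.3945,-.256,.048)),("yd",(.55,-.325,.045))):print(n,proj(w,X))
go((0.393,-0.2575,.30),(0,-1))
E
```

```text
time: 0.43
tool_pos: [0.2669, -0.6194, 0.3007]
tcp_rot: [-3.14, 0.008, 0.001]
wrist_force: [-0.3, -0.5, -0.6]
width: 0.995
grip_force: 0.0
time: 1.1
tool_pos: [0.3469, -0.3219, 0.3002]
tcp_rot: [-3.141, 0.001, 0.001]
wrist_force: [1.4, -0.3, -1.0]
width: 0.994
grip_force: 0.0
time: 1.52
tool_pos: [0.377, -0.2569, 0.3006]
tcp_rot: [3.141, 0.001, -0.001]
wrist_force: [0.4, 0.4, -0.6]
width: 0.994
grip_force: 0.0
bungtop [325.07362521 160.65502646]
jar [322.40965748 147.10668039]
yd [384.83093849   5.37480558]
shift cm [1.62 0.   0.05] pos [ 0.3768 -0.2575  0.3005] q [-0.65 -0.2   1.92 -0.    1.42  0.92] t 1.5667
turn [ 0.     0.001 -0.001]
turn [ 1.000e-03 -0.000e+00  3.141e+00]
```

View pics/w1.png

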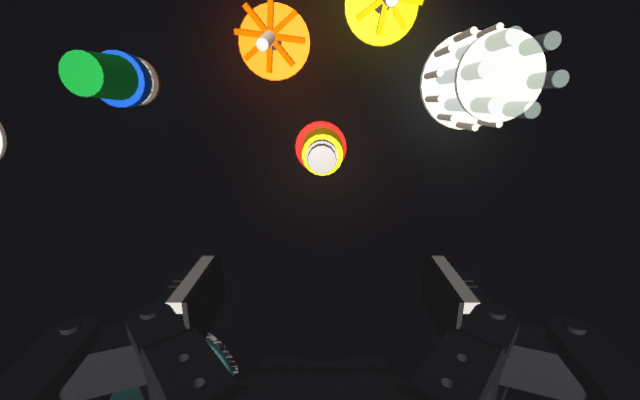

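The wrist view shows the bung top at about (321,157) with the red lid just behind it at (321,147). The orange peg is at (275,40), the yellow one at (380,10), and the rack is on the right at (480,80).

Run:
```python
from h import *
w=camera_model("wrist");t=cv2.imread("pics/w1.png")
g=white(t,100,60);g[:110]=0;g[200:]=0;g[:,:280]=0;g[:,360:]=0
for st,ce in blobs(g):print(st,ce,plane(w,ce,.144).round(4))
for c in("yellow","red"):
  for st,ce in blobs(mask(t,c)):
    if 110<ce[1]<200: b=(st[0]+st[2]/2-.5,st[1]+st[3]/2-.5);print(c,st,ce,plane(w,b,.048 if c=="red" else .108).round(4))
# blue stack
for c,z in(("green",.108),("blue",.048)):
  for st,ce in blobs(mask(t,c)):print(c,st,ce,plane(w,ce,z).round(4))
```

```text
[306, 140, 32, 34, 813] [321.5, 156.3] [ 0.398  -0.2556  0.144 ]
yellow [302, 128, 41, 49, 736] [322.4, 147.4] [ 0.3969 -0.2561  0.108 ]
red [294, 120, 53, 49, 637] [316.2, 136.2] [ 0.3981 -0.2536  0.048 ]
green [58, 49, 80, 51, 3180] [96.7, 74.7] [ 0.4735 -0.0336  0.108 ]
blue [99, 49, 52, 59, 1007] [131.5, 81.9] [ 0.47   -0.0348  0.048 ]
```

```bash
python3 -m crank '[[[0.9,0,3,0,0,0],[0.9,0,3,0,0,0],[0,0,3,0,0,0],[0,0,3,0,0,0],[0,0,2.5,0,0,0],[0,0,2,0,0,0],[0,0,1.2,0,0,0],[0,0,0.5,0,0,0]]]' 6 30
python3 -m crank '[[[0,0,0,0,0,0],[0,0,0,0,0,0],[0,0,0,0,0,0],[0,0,0,0,0,0],[0,0,0,0,0,0],[0,0,0,0,0,0],[0,0,0,0,0,0],[0,0,0,0,0,0]]]' 0 30
python3 -m crank '[[[0,0,-0.5,0,0,0],[0,0,-1.5,0,0,0],[0,0,-2,0,0,0],[0,0,-2,0,0,0],[0,0,-2,0,0,0],[0,0,-2,0,0,0],[0,0,0,0,0,0]]]'
python3 - <<'E'
from h import *
cv2.imwrite("pics/w2.png",read_camera("wrist"))
go((.4,.2015,.25),(0,-1))
E
```

```text
time: 2.23
tool_pos: [0.3932, -0.2571, 0.1163]
tcp_rot: [-3.139, 0.004, 0.006]
wrist_force: [0.1, 0.6, 0.1]
width: 0.698
grip_force: 0.0
time: 2.9
tool_pos: [0.3962, -0.2577, 0.1201]
tcp_rot: [3.14, 0.0, 0.004]
wrist_force: [1.1, -1.5, 5.7]
width: 0.292
grip_force: 30.2
time: 3.48
tool_pos: [0.397, -0.2581, 0.223]
tcp_rot: [3.138, -0.0, 0.008]
wrist_force: [0.1, 0.2, 0.2]
width: 0.296
grip_force: 29.5
shift cm [  0.38 -45.9   -3.02] pos [ 0.3963 -0.2576  0.2208] q [-0.63 -0.14  2.01  0.    1.26  0.94] t 3.5333
turn [ 0.002 -0.003 -0.   ]
turn [-5.000e-03 -3.000e-03  3.141e+00]
```

View pics/w2.png

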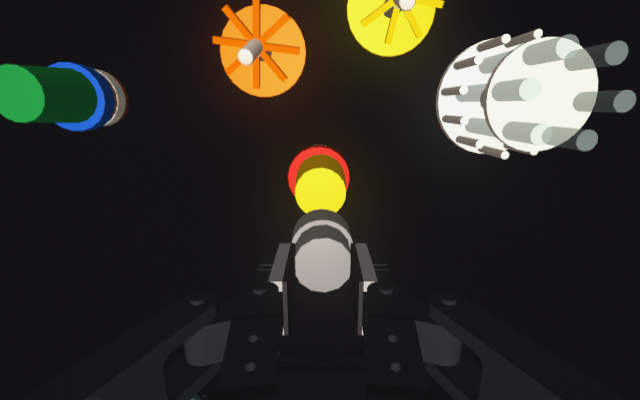

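The bung is gripped upright at (323,255), and the yellow beaker still stands on the red lid at (320,190).

```bash
python3 -m crank '[[[0,-2,0,0,0,0],[0,-3.5,0,0,0,0],[0,-4,0,0,0,0],[0.3,-4,0,0,0,0],[0.3,-4,0,0,0,0],[0.3,-4,0,0,0,0],[0,-4,0,0,0,0],[0,-4,0,0,0,0]]]'
python3 -m crank '[[[0,-4,0,0,0,0],[0,-4,0,0,0,0],[0,-4,0,0,0,0],[0,-3,0,0,0,0],[0,-2.3,0,0,0,0],[0,0,0,0,0,0],[0,0,0,0,0,0],[0,0,0,0,0,0]]]'
python3 - <<'E'
from h import *
w=camera_model("wrist");im=read_camera("wrist");cv2.imwrite("pics/w3.png",im)
for st,ce in blobs(white(im),300): print(st,ce,plane(w,(st[0]+st[2]/2-.5,st[1]+st[3]/2-.5),.009).round(4))
go((.405,.21,.018),(0,-1))
E
```

```text
time: 4.2
tool_pos: [0.4025, 0.0399, 0.2169]
tcp_rot: [-3.142, 0.001, 0.004]
wrist_force: [1.0, -0.6, -0.5]
width: 0.3
grip_force: 29.6
time: 4.87
tool_pos: [0.4032, 0.2103, 0.2172]
tcp_rot: [3.14, 0.001, -0.004]
wrist_force: [0.4, -0.2, 0.6]
width: 0.298
grip_force: 29.6
[26, 57, 102, 96, 3463] [96.0, 103.5] [0.4708 0.4703 0.009 ]
[510, 73, 31, 57, 475] [519.6, 101.1] [ 0.4741 -0.0027  0.009 ]
[278, 123, 82, 82, 5304] [318.6, 163.9] [0.4078 0.2153 0.009 ]
[292, 219, 61, 30, 480] [322.1, 229.1] [0.3242 0.2115 0.009 ]
[295, 237, 56, 56, 2535] [322.5, 264.3] [0.2838 0.211  0.009 ]
shift cm [ 0.19 -0.02 19.96] pos [0.4035 0.21   0.2176] q [ 0.43 -0.17  2.04 -0.    1.27  2.  ] t 4.9167
turn [ 0.001  0.002 -0.001]
turn [ 3.000e-03 -2.000e-03  3.141e+00]
```

View pics/w3.png

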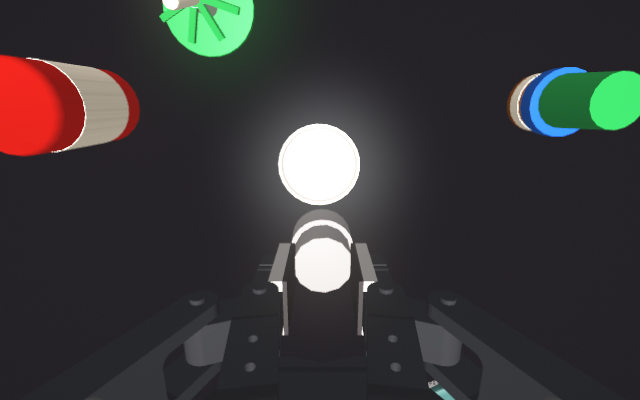

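The dish is centred at (319,164), i.e. (0.408, 0.215), and the bung hangs straight.

```bash
python3 -m crank '[[[0.3,-0.3,2.5,0,0,0],[0,0,3,0,0,0],[0,0,3,0,0,0],[0,0,3,0,0,0],[0,0,3,0,0,0],[0,0,2.5,0,0,0],[0,0,1.5,0,0,0],[0,0,0.7,0,0,0]]]'
python3 -m crank '[[[0,0,0.4,0,0,0],[0,0,0.3,0,0,0],[0,0,0,0,0,0],[0,0,0,0,0,0],[0,0,0,0,0,0]]]'
```

```text
time: 5.58
tool_pos: [0.4049, 0.2115, 0.0238]
tcp_rot: [3.139, -0.004, -0.008]
wrist_force: [-0.6, -1.3, 0.1]
width: 0.293
grip_force: 29.6
time: 6.0
tool_pos: [0.4083, 0.2145, 0.021]
tcp_rot: [-3.141, 0.0, -0.003]
wrist_force: [-0.4, 0.0, -0.7]
width: 0.296
grip_force: 29.6
```

```bash
for i in 1 2; do python3 -m crank '[[[0,0,0.15,0,0,0],[0,0,0,0,0,0],[0,0,0,0,0,0]]]'|egrep 'pos|force'; done
```

```text
tool_pos: [0.4074, 0.2142, 0.0186]
wrist_force: [0.1, 1.0, -0.5]
grip_force: 29.6
tool_pos: [0.4071, 0.214, 0.0167]
wrist_force: [-0.3, -1.0, -0.2]
grip_force: 29.6
```

```bash
for i in 1 ; do python3 -m crank '[[[0,0,0.1,0,0,0],[0,0,0,0,0,0],[0,0,0,0,0,0]]]'|egrep 'pos|force'; python3 -m crank '[[[0,0,0.1,0,0,0],[0,0,0,0,0,0],[0,0,0,0,0,0]]]'|egrep 'pos|force';  done
```

```text
tool_pos: [0.4076, 0.2143, 0.0163]
wrist_force: [-1.9, -0.5, 4.7]
grip_force: 30.3
tool_pos: [0.4077, 0.2145, 0.0161]
wrist_force: [-3.7, -1.0, 11.7]
grip_force: 31.2
```

Contact felt at z≈0.016, as expected. Easing off, releasing and going up.

```bash
python3 -m crank '[[[0,0,-0.15,0,0,0],[0,0,0,0,0,0]]]' |grep wrist; python3 -m crank '[[[0,0,0,0,0,0],[0,0,0,0,0,0],[0,0,0,0,0,0],[0,0,0,0,0,0]]]' 5.5
python3 -m crank '[[[0,0,-1.5,0,0,0],[0,0,-2.5,0,0,0],[0,0,-3,0,0,0],[0,0,-4,0,0,0],[0,0,-4,0,0,0],[0,0,-4,0,0,0],[0,0,-2,0,0,0],[0,0,0,0,0,0]]]'
python3 - <<'E'
from h import *
w=camera_model("wrist");im=read_camera("wrist");cv2.imwrite("pics/w4.png",im)
m=camera_model("top");cv2.imwrite("pics/top1.png",read_camera("top"))
g=mask(im,"green",100,60)
for st,ce in blobs(g):print(st,ce)
go((.397,-.257,.30),(0,-1))
E
```

```text
wrist_force: [-0.1, 0.1, -0.3]
time: 7.5
tool_pos: [0.407, 0.2139, 0.016]
tcp_rot: [3.141, -0.0, -0.001]
wrist_force: [-0.0, -1.3, -0.3]
width: 0.646
grip_force: 0.0
time: 8.17
tool_pos: [0.4109, 0.2158, 0.233]
tcp_rot: [-3.137, 0.0, -0.017]
wrist_force: [0.8, 0.8, 0.3]
width: 0.648
grip_force: 0.0
[166, 0, 105, 71, 4268] [222.0, 31.1]
[534, 84, 103, 57, 4768] [585.8, 111.3]
shift cm [-1.06 47.13 -7.33] pos [0.4078 0.2143 0.2272] q [ 0.43 -0.16  2.02  0.    1.28  2.  ] t 8.2667
turn [-0.001 -0.002 -0.   ]
turn [-3.000e-03  2.000e-03  3.141e+00]
```

View pics/w4.png

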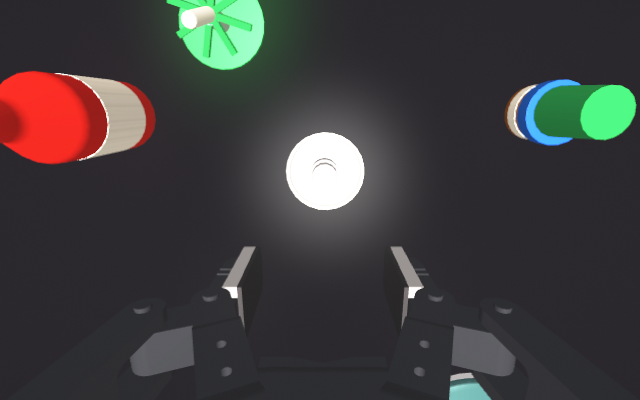

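The bung stands in the dish at (325,170). Next I look at the green drain from closer.

```bash
python3 -m crank '[[[1.2,-1.5,-1,0,0,0],[1.2,-1.5,-1,0,0,0],[1.2,-1.5,-1,0,0,0],[1.2,-1.5,-1,0,0,0],[1,-1.2,-1,0,0,0],[0,0,0,0,0,0],[0,0,0,0,0,0],[0,0,0,0,0,0]]]' 7
python3 - <<'E'
from h import *
import json
s=read_state();print(s["tool_pos"])
w=camera_model("wrist");im=read_camera("wrist");cv2.imwrite("pics/w5.png",im)
json.dump({k:np.asarray(v).tolist() for k,v in w.items()},open("w5.json","w"))
g=mask(im,"green",80,40)
for st,ce in blobs(g):print(st,ce,plane(w,ce,0).round(4),plane(w,ce,.045).round(4))
x0,y0=260,40
E
```

```text
time: 8.93
tool_pos: [0.4638, 0.2851, 0.2737]
tcp_rot: [3.139, -0.0, -0.006]
wrist_force: [0.0, -0.0, 0.4]
width: 0.819
grip_force: 0.0
[0.46383117 0.28509634 0.27370363]
[250, 30, 89, 90, 3988] [291.1, 75.5] [0.5645 0.3234 0.    ] [0.5615 0.3196 0.045 ]
[564, 135, 76, 52, 3203] [604.5, 159.6] [ 0.4607 -0.0818  0.    ] [ 0.4684 -0.0438  0.045 ]
```

View pics/w5.png

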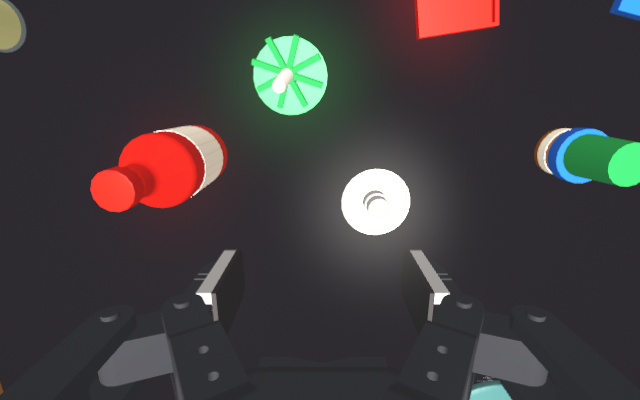

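Run:
```python
from h import *
import json
w={k:np.array(v) for k,v in json.load(open("w5.json")).items()}
im=cv2.imread("pics/w5.png")
p=white(im,120,90);p[:,:240]=0;p[:,345:]=0;p[130:]=0
for st,ce in blobs(p,8):print("peg",st,ce)
o=plane(w,(287,72),.043);print("seat",o)
for uv in((278,86),(279,86),(280,85)):
    t=plane(w,uv,.045+.045*np.cos(.35));d=t-o;print(uv,t.round(4),d.round(4),"yaw",np.arctan2(-d[1],-d[0]).round(2),"lean",np.arctan2(np.hypot(*d[:2]),d[2]-.002).round(2))
t=cv2.imread("pics/top1.png");m=camera_model("top")
for n,X in(("seat",[*o[:2],.043]),("tip",plane(w,(279,86),.0873))):print(n,"in top",proj(m,X))
cv2.imwrite("pics/c2.png",cv2.resize(im[20:130,230:350],None,fx=5,fy=5,interpolation=2))
```

```text
peg [274, 37, 19, 26, 253] [283.8, 46.0]
peg [254, 39, 73, 75, 2332] [293.7, 81.8]
peg [257, 45, 22, 21, 197] [267.3, 56.0]
seat [0.5652116 0.3241323 0.043    ]
(278, 86) [0.549  0.3291 0.0873] [-0.0162  0.005   0.0443] yaw -0.3 lean 0.38
(279, 86) [0.549  0.3281 0.0873] [-0.0162  0.004   0.0443] yaw -0.24 lean 0.38
(280, 85) [0.5499 0.3271 0.0873] [-0.0153  0.003   0.0443] yaw -0.19 lean 0.35
seat in top [213.19708777 200.80334831]
tip in top [209.20594436 202.82053953]
```

View pics/c2.png

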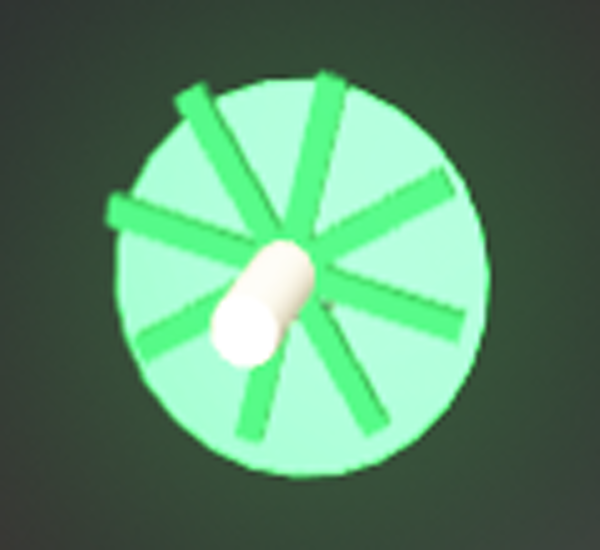

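Crop: the spoke-tip pairs cross at about crop (289,264) and the peg tip is at (245,332), so the peg leans to −x and slightly +y. Now to the green beaker.

```bash
python3 -m crank '[[[-0.3,2.5,0,0,0,0],[-0.3,4,0,0,0,0],[-0.3,4,0,0,0,0],[-0.3,4,0,0,0,0],[-0.3,4,0,0,0,0],[-0.3,4,0,0,0,0],[-0.3,4,0,0,0,0],[-0.3,2.5,0,0,0,0]]]' 7.5
python3 -m crank '[[[0,1.7,0,0,0,0],[0,0,0,0,0,0],[0,0,0,0,0,0],[0,0,0,0,0,0]]]'
python3 - <<'E'
from h import *
w=camera_model("wrist");im=read_camera("wrist");cv2.imwrite("pics/w6.png",im)
for c in("green","blue"):
  for st,ce in blobs(mask(im,c,60,40),100):
    print(c,st,ce,plane(w,ce,.108).round(4),plane(w,(st[0]+st[2]/2-.5,st[1]+st[3]/2-.5),.048).round(4))
go((.4725,-.0225,.095),(0,-1))
E
```

```text
time: 9.65
tool_pos: [0.4391, -0.0073, 0.2752]
tcp_rot: [3.14, -0.004, -0.002]
wrist_force: [0.2, -0.5, 0.1]
width: 0.878
grip_force: 0.0
time: 9.98
tool_pos: [0.4404, -0.0205, 0.2756]
tcp_rot: [-3.141, 0.001, 0.002]
wrist_force: [0.2, 0.6, 0.5]
width: 0.879
grip_force: 0.0
green [0, 13, 75, 84, 4824] [35.6, 55.5] [0.5516 0.2399 0.108 ] [0.5598 0.2853 0.048 ]
green [298, 114, 45, 51, 1741] [320.4, 138.7] [ 0.477  -0.0175  0.108 ] [ 0.4703 -0.0166  0.048 ]
blue [374, 0, 53, 12, 418] [403.5, 4.0] [ 0.5929 -0.0903  0.108 ] [ 0.6063 -0.0996  0.048 ]
blue [292, 104, 57, 60, 793] [318.4, 127.0] [ 0.4881 -0.0156  0.108 ] [ 0.4765 -0.0166  0.048 ]
shift cm [ 3.19  0.25 18.08] pos [ 0.4407 -0.0202  0.2758] q [-0.1  -0.23  1.99  0.    1.38  1.47] t 10.0333
turn [-0.001  0.001  0.   ]
turn [-1.000e-03 -1.000e-03 -3.141e+00]
```

View pics/w6.png

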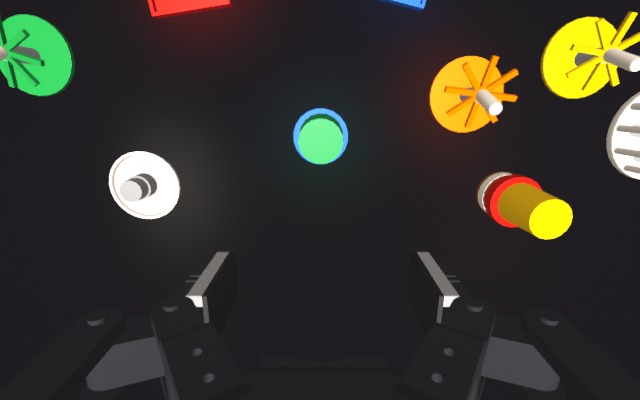

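The green beaker top is at (321,141), centred on the blue lid; the bung still stands at (140,185). Descending to grip.

```bash
python3 -m crank '[[[1.6,-0.1,2.5,0,0,0],[1.6,0,3,0,0,0],[0,0,3,0,0,0],[0,0,3,0,0,0],[0,0,3,0,0,0],[0,0,3,0,0,0],[0,0,1.8,0,0,0],[0,0,0.8,0,0,0]]]' 7.5 25
python3 -m crank '[[[0,0,0,0,0,0],[0,0,0,0,0,0],[0,0,0,0,0,0],[0,0,0,0,0,0],[0,0,0,0,0,0],[0,0,0,0,0,0],[0,0,0,0,0,0],[0,0,0,0,0,0]]]' 2 25
python3 - <<'E'
from h import *
s=[read_state()["tool_pos"]];print(s)
E
python3 -m crank '[[[0,0,-0.5,0,0,0],[0,0,-1.5,0,0,0],[0,0,-3,0,0,0],[0,0,-3,0,0,0],[0,0,-3,0,0,0],[0,0,-2,0,0,0],[0,0,0,0,0,0],[0,0,0,0,0,0]]]'
python3 - <<'E'
from h import *
w=camera_model("wrist");im=read_camera("wrist");cv2.imwrite("pics/w7.png",im)
a=np.array([-.3286,.098,.939]);seat=np.array([.5645,.322,.045])
# TCP is (TCPz-.048) above the mouth plane
go(seat+a*(.0275+.075),(0.,-1),-a)
E
```

```text
time: 10.7
tool_pos: [0.4702, -0.0183, 0.0716]
tcp_rot: [-3.141, -0.003, 0.01]
wrist_force: [-0.6, 0.5, -0.5]
width: 0.877
grip_force: 0.0
time: 11.37
tool_pos: [0.4746, -0.0201, 0.0767]
tcp_rot: [3.142, -0.001, 0.005]
wrist_force: [-0.2, 0.8, 5.8]
width: 0.512
grip_force: 28.0
[array([ 0.47462869, -0.02005423,  0.07671919])]
time: 12.03
tool_pos: [0.4738, -0.0201, 0.2065]
tcp_rot: [3.141, -0.0, 0.004]
wrist_force: [-0.5, 0.0, -1.8]
width: 0.508
grip_force: 27.3
shift cm [  5.81 -35.21   6.35] pos [ 0.4727 -0.02    0.2049] q [-0.09 -0.12  2.03 -0.    1.24  1.48] t 12.0833
turn [-0.097  0.337  0.016]
turn [-0.524 -0.151 -3.077]
```

View pics/w7.png

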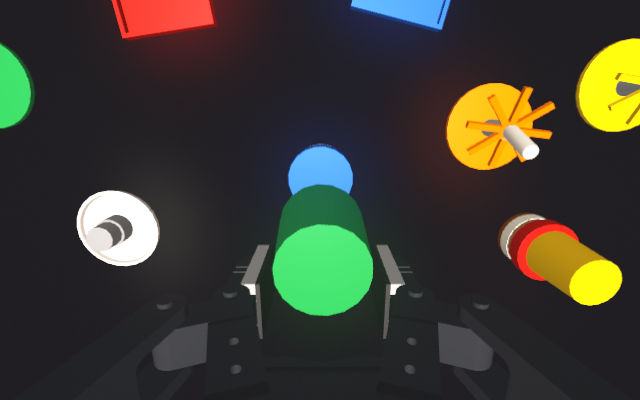

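The green beaker is gripped centrally (322,270), and the blue jar stays put at (320,178). Moving to the pre-hang pose.

```bash
python3 -m crank '[[[0.3,-2,0,0,0,0],[0.6,-3.5,0,0,0,0],[0.7,-4,0,0,0,0],[0.7,-4,0,0,0,0],[0.7,-4,0,0,0,0],[0.7,-4,0,0,0,0],[0.7,-4,0,0,0,0],[0.7,-4,0,0,0,0]]]'|grep -v torq
python3 -m crank '[[[0.6,-3.5,0,0,0,0],[0.1,-2.2,0,0,0,0],[0,0,0,-0.024,0.084,0.004],[0,0,0,-0.024,0.084,0.004],[0,0,0,-0.024,0.084,0.004],[0,0,0,-0.025,0.085,0.004],[0,0,0,0,0,0],[0,0,0,0,0,0]]]'
python3 - <<'E'
from h import *
import json
w=camera_model("wrist");im=read_camera("wrist");cv2.imwrite("pics/w8.png",im)
json.dump({k:np.asarray(v).tolist() for k,v in w.items()},open("w8.json","w"))
a=np.array([-.3286,.098,.939]);seat=np.array([.5645,.322,.045])
print("seat,tip px",proj(w,seat),proj(w,seat+.045*a))
go(seat+a*(.0287+.06),(0.,-1),-a)
E
```

```text
time: 12.75
tool_pos: [0.5225, 0.2762, 0.2023]
tcp_rot: [3.139, -0.0, -0.007]
wrist_force: [0.4, -0.6, -0.1]
width: 0.506
grip_force: 27.3
time: 13.42
tool_pos: [0.5285, 0.3315, 0.202]
tcp_rot: [3.0, -0.019, 0.502]
wrist_force: [0.3, 0.8, 0.3]
width: 0.513
grip_force: 27.3
seat,tip px [316.65162359 194.06215648] [315.92767521 207.93855995]
shift cm [-1.93 -0.64  7.23] pos [0.5299 0.3316 0.2032] q [ 0.69  0.05  1.9  -0.34  1.01  2.43] t 13.4667
turn [0.001 0.003 0.002]
turn [-5.000e-03  2.000e-03 -3.139e+00]
```

View pics/w8.png

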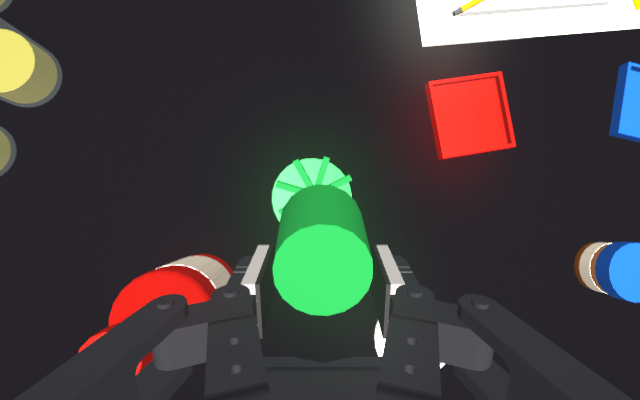

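Run:
```python
from h import *
m=camera_model("top");sd=camera_model("side")
print(plane(m,(167.5,223),.19),plane(sd,(290,341),.188))
a=np.array([-.3286,.098,.939]);seat=np.array([.5645,.322,.045])
s=seat+a*.0287
for k in(.073,.1,.125,.15):print(k,(s+a*k).round(3))
```

```text
[0.46824372 0.43436404 0.19      ] [0.46823167 0.44588963 0.188     ]
0.073 [0.531 0.332 0.14 ]
0.1 [0.522 0.335 0.166]
0.125 [0.514 0.337 0.189]
0.15 [0.506 0.34  0.213]
```

```bash
python3 -m crank '[[[-1,-0.3,1,0,0,0],[-0.9,-0.3,1.2,0,0,0],[0,0,2,0,0,0],[0,0,2,0,0,0],[0,0,1,0,0,0],[0,0,0,0,0,0],[0,0,0,0,0,0]]]'
python3 - <<'E'
from h import *
a=np.array([-.3286,.098,.939]);seat=np.array([.5645,.322,.045])
go(seat+a*.0287,(0.,-1),-a)
t=read_camera("side");w=camera_model("side");cv2.imwrite("pics/s1.png",cv2.resize(t[200:400,180:380],None,fx=3,fy=3,interpolation=2))
E
```

```text
time: 14.05
tool_pos: [0.5368, 0.33, 0.1292]
tcp_rot: [3.001, -0.026, 0.507]
wrist_force: [0.2, -0.6, -0.8]
width: 0.51
grip_force: 27.3
shift cm [-0.16 -0.08  6.03] pos [0.5368 0.33   0.1292] q [ 0.68  0.13  1.97 -0.38  0.88  2.48] t 14.05
turn [ 0.002  0.002 -0.   ]
turn [ 3.000e-03 -3.000e-03  3.141e+00]
```

View pics/s1.png

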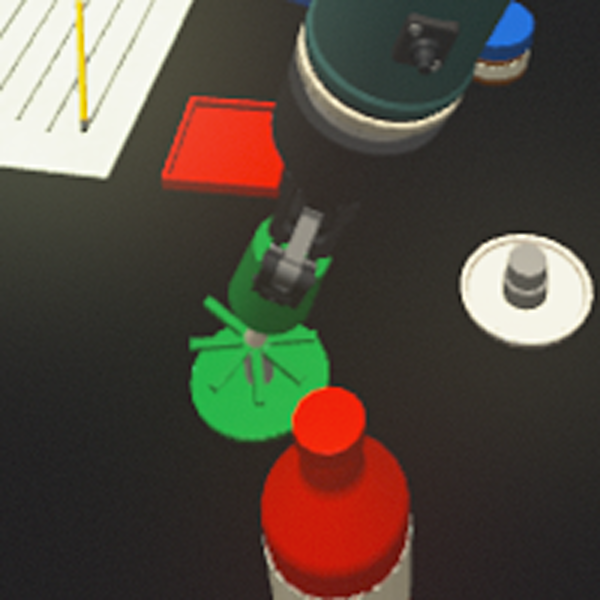

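The side crop shows the beaker axis in line with the green peg and the bung upright in the dish. Lowering along the peg.

```bash
python3 -m crank '[[[-0.1,-0.1,1.2,0,0,0],[0,0,1.2,0,0,0],[0,0,1.2,0,0,0],[0,0,1,0,0,0],[0,0,0.8,0,0,0],[0,0,0,0,0,0],[0,0,0,0,0,0]]]'
for i in 1; do python3 -m crank '[[[0,0,0.3,0,0,0],[0,0,0,0,0,0],[0,0,0,0,0,0]]]'|egrep 'pos|force'; python3 -m crank '[[[0,0,0.15,0,0,0],[0,0,0,0,0,0],[0,0,0,0,0,0]]]'|egrep 'pos|force'; done
```

```text
time: 14.68
tool_pos: [0.5537, 0.3261, 0.0785]
tcp_rot: [3.001, -0.025, 0.508]
wrist_force: [-0.1, 0.8, -0.5]
width: 0.509
grip_force: 27.3
tool_pos: [0.5553, 0.3266, 0.0773]
wrist_force: [-0.7, 0.7, -0.2]
grip_force: 27.3
tool_pos: [0.5556, 0.3263, 0.0757]
wrist_force: [0.1, 0.6, -0.4]
grip_force: 27.3
```

```bash
python3 -m crank '[[[0,0,0.15,0,0,0],[0,0,0,0,0,0],[0,0,0,0,0,0]]]'|egrep 'pos|force'; python3 -m crank '[[[0,0,0.15,0,0,0],[0,0,0,0,0,0],[0,0,0,0,0,0]]]'|egrep 'pos|force';python3 -m crank '[[[0,0,0.1,0,0,0],[0,0,0,0,0,0],[0,0,0,0,0,0]]]'|egrep 'pos|force'
python3 - <<'E'
from h import *
a=np.array([-.3286,.098,.939]);seat=np.array([.5645,.322,.045])
go(seat+a*.0287)
E
```

```text
tool_pos: [0.556, 0.326, 0.0739]
wrist_force: [-0.4, -0.1, -0.6]
grip_force: 27.3
tool_pos: [0.5568, 0.3261, 0.0731]
wrist_force: [-1.9, 0.1, 3.4]
grip_force: 27.7
tool_pos: [0.5571, 0.3262, 0.073]
wrist_force: [-4.3, 1.2, 8.4]
grip_force: 28.3
shift cm [-0.23  0.14  0.05] pos [0.5571 0.3262 0.073 ] q [ 0.65  0.21  1.98 -0.41  0.77  2.51] t 15.9333
```

Seated (force runs along the peg). Releasing and withdrawing along the axis.

```bash
python3 -m crank '[[[0,0,-0.12,0,0,0],[0,0,0,0,0,0]]]' |egrep 'wrist'
python3 -m crank '[[[0,0,0,0,0,0],[0,0,0,0,0,0],[0,0,0,0,0,0],[0,0,0,0,0,0],[0,0,0,0,0,0]]]' 6.3
python3 -m crank '[[[0,0,-0.6,0,0,0],[0,0,-1.2,0,0,0],[0,0,-2,0,0,0],[0,0,-3,0,0,0],[0,0,-3,0,0,0],[0,0,-3,0,0,0],[0,0,-3,0,0,0],[0,0,0,0,0,0]]]'
python3 - <<'E'
from h import *
t=read_camera("side");cv2.imwrite("pics/s2.png",t)
w=camera_model("wrist");im=read_camera("wrist");cv2.imwrite("pics/w9.png",im)
a=np.hstack([cv2.resize(t[240:390,210:330],(480,600),interpolation=2)]);b=cv2.resize(im[0:400,160:360],(300,600));cv2.imwrite("pics/c3.png",np.hstack([a,b]))
go((.44,-.1,.3),(0,-1))
E
```

```text
wrist_force: [-1.0, -0.1, 2.4]
time: 16.52
tool_pos: [0.5565, 0.3258, 0.0726]
tcp_rot: [3.002, -0.025, 0.511]
wrist_force: [-0.2, -0.7, -0.3]
width: 0.736
grip_force: 0.0
time: 17.18
tool_pos: [0.5063, 0.3449, 0.2308]
tcp_rot: [3.008, -0.025, 0.527]
wrist_force: [1.1, 0.9, 1.5]
width: 0.732
grip_force: 0.0
shift cm [-3.61 44.96 -5.07] pos [0.505  0.3428 0.2248] q [ 0.73  0.01  1.91 -0.34  1.06  2.46] t 17.2833
turn [ 0.093 -0.341 -0.016]
turn [-0.53  -0.145  3.077]
```

View pics/c3.png

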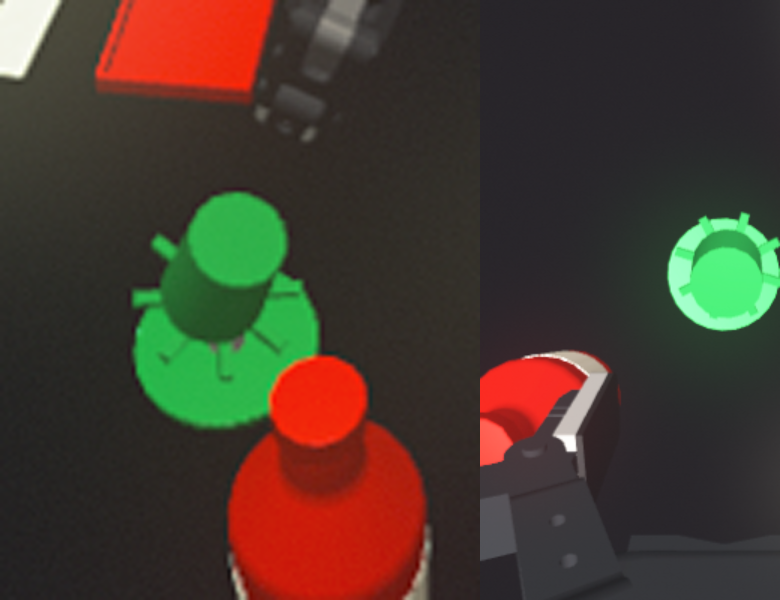

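Both halves show the green beaker seated on the green star, leaning with the peg, and the bottle undisturbed. That uses up the 14 views, so from here I measure numerically. Moving to look at the yellow drain.

```bash
python3 -m crank '[[[0,0,-1.5,0.023,-0.085,-0.004],[0,0,-1.5,0.023,-0.085,-0.004],[0,0,-1.5,0.023,-0.085,-0.004],[0,0,-1.5,0.024,-0.086,-0.004],[0,2,-1,0,0,0],[0,3.5,0,0,0,0],[0,4,0,0,0,0],[0,4,0,0,0,0]]]' 7|grep pos
python3 -m crank '[[[0,4,0,0,0,0],[0,4,0,0,0,0],[0,4,0,0,0,0],[0,4,0,0,0,0],[0,4,0,0,0,0],[0,4,0,0,0,0],[0,4,0,0,0,0],[0,4,0,0,0,0]]]'|grep pos
python3 -m crank '[[[0,4,0,0,0,0],[0,4,0,0,0,0],[0,4,0,0,0,0],[0,4,0,0,0,0],[0,3.5,0,0,0,0],[0,0,0,0,0,0],[0,0,0,0,0,0],[0,0,0,0,0,0]]]'
python3 - <<'E'
from h import *
import json
w=camera_model("wrist");im=read_camera("wrist");cv2.imwrite("pics/w10.png",im)
json.dump({k:np.asarray(v).tolist() for k,v in w.items()},open("w10.json","w"))
for c in("yellow","orange","red"):
  for st,ce in blobs(mask(im,c,100,60),100):print(c,st,ce,plane(w,ce,0).round(4))
print(proj(w,(.562,-.333,.045)),proj(w,(.546,-.327,.087)))
go((.395,-.258,.08),(0,-1))
E
```

```text
tool_pos: [0.4914, 0.2087, 0.2885]
tool_pos: [0.4903, -0.1116, 0.2899]
time: 19.28
tool_pos: [0.4906, -0.3043, 0.2905]
tcp_rot: [3.14, -0.004, -0.01]
wrist_force: [-0.1, 0.7, -0.4]
width: 0.817
grip_force: 0.0
yellow [305, 62, 79, 90, 4516] [341.8, 100.6] [ 0.5612 -0.329   0.    ]
yellow [228, 100, 46, 54, 999] [254.3, 121.7] [ 0.535  -0.2146  0.    ]
yellow [260, 219, 44, 56, 1875] [282.0, 246.8] [ 0.3564 -0.2442  0.    ]
orange [198, 80, 129, 89, 4983] [266.0, 128.9] [ 0.5257 -0.2295  0.    ]
orange [622, 317, 18, 72, 662] [633.6, 359.4] [ 0.1554 -0.8084 -0.    ]
red [226, 161, 43, 16, 229] [251.5, 170.0] [ 0.4707 -0.2069  0.    ]
red [259, 209, 50, 43, 627] [283.6, 223.0] [ 0.3935 -0.2479  0.    ]
[347.47231062  99.98085022] [344.41259492 115.89158099]
shift cm [-9.48 -4.61 21.14] pos [ 0.4909 -0.3038  0.291 ] q [-0.59  0.04  1.71 -0.    1.39  0.98] t 19.3333
turn [ 0.002  0.006 -0.001]
turn [ 9.00e-03 -3.00e-03  3.14e+00]
```

Run:
```python
from h import *
im=cv2.imread("pics/w10.png");h=cv2.cvtColor(im,cv2.COLOR_BGR2HSV)
for r in range(58,160,2):
    s=""
    for c in range(298,392,2):
        H,S,V=h[r,c]
        s+=" " if V<70 else ("W" if S<70 else ("o" if H<21 else ("y" if V>230 and S<190 else ("s" if V>150 else "."))))
    print(r,s)
```

```text
58                                                
60                                                
62                                                
64                    .sssss.                     
66                .yyyyyyyyysss.                  
68              .yyyyyyyyyysssyyy.                
70            .yyyyyyyyyyyysssyyyys               
72           .yysyyyyyyyyyysssyyyyyy              
74          .yysssyyyyyyyyysssyyyyyyy             
76         .yyyssssyyyyyyyysssyyyyyyyy            
78         yyyyysssyyyyyyyyssyyyyyyyyyy.          
80        syyyyyssssyyyyyysssyyyyyyyyyss.         
82       .yyyyyyyssssyyyyysssyyyyyyyyssss         
84       yyyyyyyyyssssyyyysssyyyyyyysssss         
86      .yyyyyyyyyssssyyyysssyyyyyssssssy         
88      syyyyyyyyyyssssyyyssyyyyysssssyyy         
90     .yyyyyyyyyyyyssssysssyyyssssssyyyys        
92     .yyyyyyyyyyyyysssysssyysssssyyyyyyy        
94     .ysssssyyyyyyysssssssssssssyyyyyyyy        
96     sysssssssssssyyssssssssssyyyyyyyyyy        
98     yyssssssssssssssyyWsysssyyyyyyyyyyy        
100     yyyyyyssssssssssWWWWW
[... 830 characters left out ...]
yyyyyyyy                
134              .yyyyyyyyyyyyyyy                  
136                ..yyyyyyyyys                    
138                                                
140                                                
142                                               W
144                                              WW
146                                             WWW
148                                             WWW
150                                            WWWW
152                                            WWWW
154                                           WWWWW
156                                           WWWWW
158                                           WWWWW
```

Run:
```python
from h import *
import json
w={k:np.array(v) for k,v in json.load(open("w10.json")).items()}
im=cv2.imread("pics/w10.png")
print("foot",plane(w,(340.5,100.7),.004),"seat",plane(w,(342.75,100),.043),"tip",plane(w,(342,116),.0873))
m=camera_model("top");print("top foot",plane(m,(402,197.6),.004),"tip",plane(m,(405.6,196.1),.0873))
# yellow beaker
y=mask(im,"yellow",60,40)
for st,ce in blobs(y,400):
  if ce[1]>180: print(st,ce); 
h=cv2.cvtColor(im,cv2.COLOR_BGR2HSV)
for r in range(200,284,4):print(r,"".join(" " if h[r,c][2]<50 else("R" if h[r,c][0]<8 else ("Y" if h[r,c][2]>200 else "y")) for c in range(250,320,2)))
```

```text
foot [ 0.56109054 -0.32710003  0.004     ] seat [ 0.56199489 -0.32763987  0.043     ] tip [ 0.54591166 -0.32443956  0.0873    ]
top foot [ 0.55880278 -0.33292759  0.004     ] tip [ 0.54571562 -0.32711362  0.0873    ]
[260, 219, 44, 56, 1875] [282.0, 246.8]
200 RRRRRRRRyRRRRRyRyyyyRRy            
204 RRRRRRRRRRRRRRRyyyyyyyy            
208   RRyRyRyRRyyyyyyyyyyyyyyy         
212     RyRRyyyRRRRRRRRRRRRRyyyy       
216   yyyyyyRRRRRRRRRRRRRRRRRRRyy      
220     yyyRRRRRRYyyyyyyyyYRRRRRy      
224    yyyRRRRRyyyyyyyyyyyyyyRRRRR     
228    yyRRRRyyyyyyyyyyyyyyyyyyRRR     
232   yyyRRRRyyyyyyyyyyyyyyyyyyYRR     
236    yyRRRyyyyyyyyyyyyyyyyyyyyRRy    
240   yyyRRYyyYYYYYYYYYYyyyyyyyyRRyy   
244   yyyyRyYYYYYYYYYYYYYYyyyyyRRyyyy  
248    yyyyYYYYYYYYYYYYYYYYYyyyRyyyy   
252   yyyyYYYYYYYYYYYYYYYYYYYyyyyyyy   
256    yyyYYYYYYYYYYYYYYYYYYYyyyyyy    
260    yyyYYYYYYYYYYYYYYYYYYYyyyyyyy   
264     yyyYYYYYYYYYYYYYYYYYyyyyyy     
268       yyyYYYYYYYYYYYYYYyyyyyy      
272        yyyyYYYYYYYYYyyyyyyy        
276          yyyyyyyyyyyyyyyyy         
280               yyyy  y
```

```bash
python3 -m crank '[[[-3,-1.5,0,0,0,0],[-3.5,-1.6,2,0,0,0],[-3,-1.5,2.5,0,0,0],[0,0,3,0,0,0],[0,0,3.5,0,0,0],[0,0,3.5,0,0,0],[0,0,3,0,0,0],[0,0,2.4,0,0,0]]]' 7.5 25|grep pos
python3 -m crank '[[[0,0,1.2,0,0,0],[0,0,0.5,0,0,0],[0,0,0,0,0,0],[0,0,0,0,0,0]]]'
python3 -m crank '[[[0,0,0,0,0,0],[0,0,0,0,0,0],[0,0,0,0,0,0],[0,0,0,0,0,0],[0,0,0,0,0,0],[0,0,0,0,0,0],[0,0,0,0,0,0],[0,0,0,0,0,0]]]' 2 25
python3 -m crank '[[[0,0,-0.5,0,0,0],[0,0,-1.5,0,0,0],[0,0,-3,0,0,0],[0,0,-3,0,0,0],[0,0,-3,0,0,0],[0,0,-3,0,0,0],[0,0,0,0,0,0],[0,0,0,0,0,0]]]'
python3 - <<'E'
from h import *
w=camera_model("wrist");im=read_camera("wrist");cv2.imwrite("pics/w11.png",im)
for st,ce in blobs(mask(im,"yellow",60,40),300):print("y",st,ce)
for st,ce in blobs(mask(im,"red",100,60),300):print("r",st,ce,plane(w,ce,.048).round(4))
a=np.array([-.3346,.0748,.9394]);seat=np.array([.561,-.3295,.045])
go(seat+a*(.0287+.06),(0.,-1),-a)
E
```

```text
tool_pos: [0.3959, -0.2575, 0.0917]
time: 20.33
tool_pos: [0.3976, -0.2597, 0.0778]
tcp_rot: [3.137, 0.0, -0.005]
wrist_force: [-0.4, -0.2, 0.5]
width: 0.879
grip_force: 0.0
time: 21.0
tool_pos: [0.3982, -0.261, 0.0788]
tcp_rot: [3.136, -0.002, -0.002]
wrist_force: [0.3, 0.8, 6.3]
width: 0.516
grip_force: 24.8
time: 21.67
tool_pos: [0.399, -0.2608, 0.2199]
tcp_rot: [3.134, -0.002, 0.001]
wrist_force: [-0.3, 0.8, -0.4]
width: 0.519
grip_force: 25.6
y [324, 0, 118, 74, 6020] [382.9, 32.2]
y [273, 191, 100, 132, 10264] [320.5, 259.2]
r [284, 145, 63, 54, 2505] [314.7, 171.9] [ 0.4021 -0.2532  0.048 ]
shift cm [13.39  6.23  8.94] pos [ 0.3978 -0.2599  0.2178] q [-0.63 -0.13  2.01 -0.01  1.26  0.95] t 21.7167
turn [-0.069  0.345  0.012]
turn [-0.537 -0.108 -3.081]
```

```bash
python3 -m crank '[[[2,1,0,0,0,0],[3,1.4,0,0,0,0],[3.2,1.5,0,0,0,0],[3,1.4,0,0,0,0],[2.1,1,0,0,0,0],[0,0,0,0,0,0]]]'|grep pos
python3 -m crank '[[[0,0,0,-0.017,0.086,0.003],[0,0,0,-0.017,0.086,0.003],[0,0,0,-0.017,0.086,0.003],[0,0,0,-0.018,0.087,0.003],[0,0,0,0,0,0],[0,0,0,0,0,0],[0,0,0,0,0,0]]]'
python3 - <<'E'
from h import *
a=np.array([-.3346,.0748,.9394]);seat=np.array([.561,-.3295,.045])
go(seat+a*(.0300+.055),(0.,-1),-a)
E
```

```text
tool_pos: [0.5328, -0.3237, 0.2135]
time: 22.8
tool_pos: [0.5303, -0.3228, 0.2165]
tcp_rot: [3.025, -0.02, 0.518]
wrist_force: [0.7, -0.4, -0.5]
width: 0.512
grip_force: 25.6
shift cm [-2.84 -0.61  8.7 ] pos [ 0.5303 -0.3228  0.2165] q [-0.68 -0.05  1.98  0.19  0.91  0.81] t 22.8
turn [-0.002  0.003 -0.   ]
turn [5.000e-03 2.000e-03 3.141e+00]
```

```bash
python3 -m crank '[[[-1.4,-0.3,2,0,0,0],[-1.4,-0.3,2,0,0,0],[0,0,2.2,0,0,0],[0,0,1.7,0,0,0],[0,0,0.8,0,0,0],[0,0,0,0,0,0],[0,0,0,0,0,0]]]'
python3 - <<'E'
from h import *
a=np.array([-.3346,.0748,.9394]);seat=np.array([.561,-.3295,.045])
go(seat+a*.0300,(0.,-1),-a)
t=read_camera("side");w=camera_model("side");cv2.imwrite("pics/s3.png",t)
print("tip",proj(w,seat+a*.045),"seat",proj(w,seat))
h=cv2.cvtColor(t,cv2.COLOR_BGR2HSV)
for r in range(118,172,1):
    s=""
    for c in range(310,365):
        H,S,V=h[r,c]
        s+=" " if V<50 else("W" if S<70 else("Y" if 20<H<36 else "x"))
    print(r,s)
E
```

```text
time: 23.38
tool_pos: [0.5343, -0.3235, 0.1255]
tcp_rot: [3.025, -0.018, 0.52]
wrist_force: [0.3, -0.5, -0.3]
width: 0.519
grip_force: 25.6
shift cm [-0.18 -0.03  5.5 ] pos [ 0.5343 -0.3235  0.1255] q [-0.67  0.04  2.07  0.23  0.73  0.76] t 23.3833
turn [-0.002  0.002  0.001]
turn [-2.000e-03 -2.000e-03 -3.141e+00]
tip [341.52914838 131.96159121] seat [336.59309258 142.58114645]
118     W W            WWW WW WW  YYYYWW WW WYYYYYYWWWWWWWW
119     WW WWWWW  WW   W  WWWWWW xYYYYYW WWWWYYYYYYWWWWWWWW
120 W W     WWW WWW WWWWWWWWW W  YYYYYYWWW WYYYYYYWWWWWWWWW
121   W WW W  WWW  WWWWW WW WWW YYYYYYYYYYWWYYYYYYWWWWWWWWW
122   WWW W WWWWW WWWWW WWWWWW  YYYYYYYYYYYYYYYYYYWWWWWWWWW
123   W WWW WWW WWW WWWWWWWWW  xYYYYYYYYYYYYYYYYYxWWWWWWWWW
124      WW W WWWWW WWWWW WWW  YYYYYYYYYYYYYYYYYxWWWWWWWWWW
125     W  WWWWWWWWWW WWWWWW  xYYYYYYYYYYYYYYYYYYWWWWWWWWWW
126   W   WWWWWWWWW W WWWWWWW YYYYYYYYYYYYYYYYYYY WWWWWWWWW
127   W  WWWWW WW   WWWWWWWW xYYYYYYYYYYYYYYYYYWWWWWWWWWWWW
128 W   WWWWWWWWWWWWWWWWWWW  YYYYYYYYYYYYYYYYYYWWWWWWWWWWWW
129   W  WWWW  W  WWW WWWWWW YYYYYYYYYYYYYYYYYxWWWWWWWWWWW
[... 1821 characters left out ...]
xxYYYYYYYYYxxYYYYYWWWWWWWWxxxxxxxxWWxxxx
161 WWWWWWWWWWWWWWWWWxxxxxYYYYxxxYYYxWWWWWWWxxxWxWWWxWWxxWx
162 WWWWWWWWWWWWWWWWW xxxxxxxYxxxxYWWWWWWWxxxxxxxxxWxxxxWxW
163 WWWWWWWWWWWWWWWWWWxxxxxxxxxxxxxWWWWWWxxWxxxWxxWWxxWWWWx
164  WWWWWWWWWWWWWWWWWWWxxxxxxxxxxxWWWWWWWWWWWWxWxWxxxWxxxx
165 WWWWWWWWWWWWWWWWWWWW  xxxxxxxxxWWWWW       WWxWWxxxxxWW
166 WWWWWWWWWWWWWWWWWW   xxxxxxxxxWWWWxxxxxxxxx WxxxWxxxWWx
167 WWWWWWWWWWWWWWWWWWxxxxxxxxxxxxxWWxxxxxxxxxxxWxWxxxxxxWW
168 WWWWWWWWWWWWWWWWW xxxxxxxxxxxxxxxxxxxxxxxxxxWxxxWWxxxxW
169 WWWWWWWWWWWWWWWWWWxxxxxxxxxxxxxxxxxxxxxxxxxWxWxWxWWWxxx
170 WWWWWWWWWWWWWWWWWW xW xxxxxxxxxxxxxxxxxW   WWWWxxWxxxWW
171 WWWWWWWWWWWWWWWWWW  xxxxxxxxxxxxxxxxxxxxxx WWxWxxWxWxxW
```

The numeric picture shows the mouth centred over the peg within a few millimetres. Lowering until contact.

```bash
python3 -m crank '[[[-0.2,0,1.2,0,0,0],[0,0,1.2,0,0,0],[0,0,1.2,0,0,0],[0,0,0.9,0,0,0],[0,0,0.6,0,0,0],[0,0,0,0,0,0],[0,0,0,0,0,0]]]'|egrep 'pos|force'
python3 -m crank '[[[0,0,0.2,0,0,0],[0,0,0,0,0,0],[0,0,0,0,0,0]]]'|egrep 'pos|wri'
python3 -m crank '[[[0,0,0.15,0,0,0],[0,0,0,0,0,0],[0,0,0,0,0,0]]]'|egrep 'pos|wri'
```

```text
tool_pos: [0.5481, -0.3266, 0.0757]
wrist_force: [-0.4, -0.9, 1.0]
grip_force: 25.6
tool_pos: [0.5493, -0.3273, 0.0753]
wrist_force: [-0.6, 0.2, -0.2]
tool_pos: [0.5499, -0.3276, 0.074]
wrist_force: [-0.8, -0.5, 1.7]
```

```bash
python3 -m crank '[[[0,0,0.1,0,0,0],[0,0,0,0,0,0],[0,0,0,0,0,0]]]'|egrep 'pos|wri'
```

```text
tool_pos: [0.5507, -0.3277, 0.074]
wrist_force: [-3.2, 1.7, 7.6]
```

```bash
python3 -m crank '[[[0,0,-0.1,0,0,0],[0,0,0,0,0,0]]]' |egrep 'wrist'
python3 -m crank '[[[0,0,0,0,0,0],[0,0,0,0,0,0],[0,0,0,0,0,0],[0,0,0,0,0,0],[0,0,0,0,0,0]]]' 6.3
python3 -m crank '[[[0,0,-0.6,0,0,0],[0,0,-1.2,0,0,0],[0,0,-2,0,0,0],[0,0,-3,0,0,0],[0,0,-3,0,0,0],[0,0,-3,0,0,0],[0,0,-3,0,0,0],[0,0,0,0,0,0]]]'
python3 - <<'E'
from h import *
a=np.array([-.3346,.0748,.9394]);seat=np.array([.561,-.3295,.045])
w=camera_model("wrist");im=read_camera("wrist");cv2.imwrite("pics/w12.png",im)
print("seat",proj(w,seat),"base",proj(w,seat+a*.06))
h=cv2.cvtColor(im,cv2.COLOR_BGR2HSV);u,v=proj(w,seat).astype(int)
for r in range(v-50,v+60,3):print(r,"".join(" " if h[r,c][2]<60 else("W" if h[r,c][1]<60 else ("Y" if h[r,c][2]>210 else "y")) for c in range(max(0,u-60),u+60,2)))
go((.37,-.258,.27),(0,-1))
E
```

```text
wrist_force: [-1.1, 0.6, 3.5]
time: 25.35
tool_pos: [0.5494, -0.3271, 0.073]
tcp_rot: [3.025, -0.019, 0.52]
wrist_force: [-0.2, 0.2, 0.1]
width: 0.739
grip_force: 0.0
time: 26.02
tool_pos: [0.4988, -0.3181, 0.2314]
tcp_rot: [3.013, -0.019, 0.535]
wrist_force: [0.8, -0.5, 1.0]
width: 0.74
grip_force: 0.0
seat [318.85905043 175.22144076] base [318.70150428 188.31622838]
125                                                             
128                                                             
131                                                             
134                                                             
137                                                             
140                                YYY                          
143                               yYYY                          
146                   yYyyYYYYYYYYYYYYyy                        
149                  yYYYYYYYYYYYYYYYYYYYy                      
152                 yYYYYYYYYYYYYYYYYYYYYYYYy  y                
155                YYYYYYYYYYYYYYYYYYYYYYYYYYyYYY               
158           
[... 1143 characters left out ...]
y           
212                   yYYYYYYYYYYYYYYYYYYYYyyyyyyyyy            
215                     yYYYYYYYYYYYYYYYyyyyyyyyy  y           W
218                          yYYYYYyy y  yyyy  yy            WWW
221                                                         WWWW
224                                                        WWWWW
227                                                       WWWWWW
230                                                       WWWWWW
233                                                      WWWWWWW
shift cm [-10.64  -5.29  -8.74] pos [ 0.4984 -0.3176  0.2285] q [-0.71 -0.13  2.03  0.2   0.93  0.78] t 26.0667
turn [ 0.08  -0.349 -0.012]
turn [-0.543 -0.124  3.079]
```

The yellow beaker's base appears at about (316,189) against a predicted (319,188), so it is seated on its axis. Now the jars.

```bash
python3 -m crank '[[[0,0,-1,0.02,-0.087,-0.003],[0,0,-1,0.02,-0.087,-0.003],[0,0,-1,0.02,-0.087,-0.003],[0,0,-1,0.02,-0.088,-0.003],[-2,-0.8,0,0,0,0],[-3,-1.3,0,0,0,0],[-3,-1.3,0,0,0,0],[-3,-1.3,0,0,0,0]]]' 8.5|grep pos
python3 -m crank '[[[-1,-1,0,0,0,0],[0,0,0,0,0,0],[0,0,0,0,0,0],[0,0,0,0,0,0]]]'|grep -v torq
python3 - <<'E'
from h import *
w=camera_model("wrist");im=read_camera("wrist");cv2.imwrite("pics/w13.png",im)
for st,ce in blobs(mask(im,"red",60,40),300):
    b=(st[0]+st[2]/2-.5,st[1]+st[3]/2-.5);print("r",st,ce,plane(w,ce,.048).round(4),plane(w,b,.048).round(4))
m=camera_model("top");t=read_camera("top");cv2.imwrite("pics/top2.png",t)
roi=np.zeros(t.shape[:2],np.uint8);roi[140:270,240:410]=255
for c in("red","blue"):
  for st,ce in blobs(mask(t,c)&roi): print("top",c,st,ce,plane(m,ce,.008)[:2].round(4),plane(m,ce,.048)[:2].round(4))
go((.397,-.258,.02),(0,-1))
E
```

```text
tool_pos: [0.3773, -0.266, 0.2606]
time: 27.07
tool_pos: [0.369, -0.2572, 0.2621]
tcp_rot: [-3.135, -0.001, 0.012]
wrist_force: [-0.1, -0.1, 0.5]
width: 0.999
grip_force: 0.0
r [191, 0, 198, 209, 18784] [299.8, 115.6] [ 0.4241 -0.2303  0.048 ] [ 0.4362 -0.2194  0.048 ]
top red [254, 161, 32, 31, 775] [269.3, 175.8] [0.6558 0.1324] [0.6448 0.1291]
top red [376, 237, 11, 15, 95] [379.9, 244.9] [ 0.395  -0.2419] [ 0.3907 -0.2355]
top blue [320, 155, 32, 32, 769] [335.7, 170.3] [ 0.6666 -0.1041] [ 0.6553 -0.1012]
top blue [304, 213, 22, 21, 362] [314.8, 223.2] [ 0.4795 -0.0217] [ 0.473  -0.0209]
shift cm [ 2.97  0.24 24.17] pos [ 0.3692 -0.2573  0.262 ] q [-0.66 -0.19  1.98  0.    1.36  0.91] t 27.1667
turn [-0.007  0.008  0.001]
turn [-0.013 -0.011 -3.141]
```

Run:
```python
from h import *
w=camera_model("wrist");im=cv2.imread("pics/w13.png")
k=mask(im,"red",150,140)
for st,ce in blobs(k,200):
    b=(st[0]+st[2]/2-.5,st[1]+st[3]/2-.5);print("r",st,ce,plane(w,ce,.048).round(4),plane(w,b,.048).round(4))
print(proj(w,(.395,-.258,.048)))
```

```text
r [293, 114, 57, 58, 2612] [321.3, 142.4] [ 0.3953 -0.2536  0.048 ] [ 0.3952 -0.2533  0.048 ]
[325.26153536 142.71824052]
```

```bash
python3 -m crank '[[[1.3,-0.1,3,0,0,0],[1.3,0,3.5,0,0,0],[0,0,4,0,0,0],[0,0,4,0,0,0],[0,0,3.5,0,0,0],[0,0,2.8,0,0,0],[0,0,1.7,0,0,0],[0,0,0.9,0,0,0]]]' 8.5 50|egrep 'pos|wri'
python3 -m crank '[[[0,0,0.5,0,0,0],[0,0,0.3,0,0,0],[0,0,0,0,0,0],[0,0,0,0,0,0]]]'|egrep 'pos|wri'
python3 -m crank '[[[0,0,0,0,0,0],[0,0,0,0,0,0],[0,0,0,0,0,0],[0,0,0,0,0,0],[0,0,0,0,0,0],[0,0,0,0,0,0]]]' 4.5 50
python3 -m crank '[[[0,0,-0.4,0,0,0],[0,0,-1,0,0,0],[0,0,-1.5,0,0,0],[0,0,-2,0,0,0],[0,0,-3,0,0,0],[0,0,-3,0,0,0],[0,0,0,0,0,0],[0,0,0,0,0,0]]]'
python3 - <<'E'
from h import *
w=camera_model("wrist");im=read_camera("wrist");cv2.imwrite("pics/w14.png",im)
for st,ce in blobs(mask(im,"red",150,140),200): print(st,ce)
go((.656,.1335,.13),(0,-1))
E
```

```text
tool_pos: [0.391, -0.2529, 0.0243]
wrist_force: [-0.0, -0.0, -0.5]
tool_pos: [0.3938, -0.2551, 0.0211]
wrist_force: [0.7, -0.8, 0.4]
time: 28.67
tool_pos: [0.3968, -0.258, 0.0255]
tcp_rot: [-3.141, -0.001, 0.001]
wrist_force: [-4.0, -2.0, 24.4]
width: 0.53
grip_force: 22.4
time: 29.33
tool_pos: [0.3951, -0.256, 0.1318]
tcp_rot: [-3.138, -0.001, 0.005]
wrist_force: [-0.0, 1.1, -0.7]
width: 0.526
grip_force: 0.0
[278, 156, 84, 81, 5239] [319.4, 196.3]
shift cm [ 26.24 -38.85   0.05] pos [ 0.3938 -0.2551  0.1299] q [-0.63 -0.06  2.11  0.    1.1   0.94] t 29.3833
turn [-0.006  0.006  0.   ]
turn [-0.01  -0.009 -3.141]
```

The jar slipped: when wide open the pads stand farther back and caught only the lid's edge. Re-measuring so I can grip about 10 mm lower.

Run:
```python
from h import *
w=camera_model("wrist");im=read_camera("wrist")
for st,ce in blobs(mask(im,"red",150,140),200): print(st,ce,plane(w,ce,.048).round(4))
X=plane(w,ce,.048)
r=[np.linalg.norm(plane(w,p,.048)-X) for p in ((st[0],ce[1]),(st[0]+st[2],ce[1]),(ce[0],st[1]),(ce[0],st[1]+st[3]))];print(np.round(r,4))
go(X)
```

```text
[279, 155, 84, 81, 5341] [320.8, 195.0] [ 0.3969 -0.2523  0.048 ]
[0.0315 0.0318 0.0302 0.0333]
shift cm [ 0.46 -0.15  8.06] pos [ 0.393  -0.2545  0.1286] q [-0.63 -0.05  2.11  0.    1.1   0.94] t 29.4333
```

```bash
python3 -m crank '[[[0.3,-0.1,0,0,0,0],[0,0,0,0,0,0],[0,0,0,0,0,0],[0,0,2,0,0,0],[0,0,3,0,0,0],[0,0,3,0,0,0],[0,0,1.8,0,0,0],[0,0,1,0,0,0]]]' 8.5 50|egrep 'pos|wri|wid'
python3 -m crank '[[[0,0,0.5,0,0,0],[0,0,0.4,0,0,0],[0,0,0,0,0,0],[0,0,0,0,0,0]]]'|egrep 'pos|wri'
python3 -m crank '[[[0,0,0,0,0,0],[0,0,0,0,0,0],[0,0,0,0,0,0],[0,0,0,0,0,0],[0,0,0,0,0,0],[0,0,0,0,0,0]]]' 5.8 50
```

```text
tool_pos: [0.3931, -0.2514, 0.0174]
wrist_force: [0.7, 0.4, 0.7]
width: 0.992
tool_pos: [0.3965, -0.2538, 0.0129]
wrist_force: [0.2, 0.0, 0.2]
time: 30.93
tool_pos: [0.3965, -0.2537, 0.0137]
tcp_rot: [-3.136, -0.001, 0.01]
wrist_force: [-1.8, 2.0, 7.3]
width: 0.723
grip_force: 53.0
```

Now held: width ≈ 61 mm and 53 N. Lifting.

```bash
python3 -m crank '[[[0,0,-0.4,0,0,0],[0,0,-1,0,0,0],[0,0,-2,0,0,0],[0,0,-3,0,0,0],[0,0,-3,0,0,0],[0,0,-3,0,0,0],[0,0,-1,0,0,0],[0,0,0,0,0,0]]]'|egrep 'pos|wri|wid|grip'
python3 - <<'E'
from h import *
w=camera_model("wrist");im=read_camera("wrist");cv2.imwrite("pics/w15.png",im)
for st,ce in blobs(mask(im,"red",150,100),200): print(st,ce)
go((.656,.1345,.147),(0,-1))
E
```

```text
tool_pos: [0.399, -0.2558, 0.1498]
wrist_force: [0.4, -0.3, -2.9]
width: 0.718
grip_force: 55.5
[250, 197, 146, 144, 16206] [321.8, 270.7]
shift cm [ 25.87 -38.91   0.07] pos [ 0.3974 -0.2547  0.1471] q [-0.62 -0.07  2.09  0.    1.13  0.95] t 31.65
turn [-0.005  0.005  0.   ]
turn [-0.008 -0.008 -3.141]
```

```bash
python3 -m crank '[[[0.6,-1,0,0,0,0],[1.3,-2,0,0,0,0],[1.9,-2.8,0,0,0,0],[2,-3,0,0,0,0],[2,-3,0,0,0,0],[2,-3,0,0,0,0],[2,-3,0,0,0,0],[2,-3,0,0,0,0]]]'|egrep 'pos'
python3 -m crank '[[[2,-3,0,0,0,0],[2,-3,0,0,0,0],[2,-3,0,0,0,0],[2,-3,0,0,0,0],[2,-3,0,0,0,0],[1.3,-2,0,0,0,0],[0.8,-1.1,0,0,0,0],[0,0,0,0,0,0]]]'|egrep 'pos'
python3 -m crank '[[[0,0,0,0,0,0],[0,0,0,0,0,0]]]'|egrep 'pos|wid|grip'
python3 - <<'E'
from h import *
w=camera_model("wrist");im=read_camera("wrist");cv2.imwrite("pics/w16.png",im)
for st,ce in blobs(mask(im,"red",120,60),300): print(st,ce)
k=mask(im,"red",120,60);c=[(x,y) for x,y in((-.045,-.045),)]
t=cv2.imread("pics/top2.png");m=camera_model("top")
cs,_=cv2.findContours(mask(t,"red"),0,2)
for q in cs:
    (r)=cv2.minAreaRect(q)
    if 700<cv2.contourArea(q)<1000: print(r,plane(m,r[0],.010))
cs,_=cv2.findContours(mask(t,"blue"),0,2)
for q in cs:
    (r)=cv2.minAreaRect(q)
    if cv2.contourArea(q)>600: print(r,plane(m,r[0],.010))
print([proj(w,(.656+a,.1335+b,.012)).round(0) for a,b in((.045,.045),(.045,-.045),(-.045,-.045),(-.045,.045))])
go((.656,.1335,.02),(0,-1))
E
```

```text
tool_pos: [0.533, -0.0434, 0.1428]
tool_pos: [0.6549, 0.1378, 0.1432]
tool_pos: [0.6538, 0.134, 0.1447]
width: 0.721
grip_force: 55.4
[249, 121, 147, 220, 23777] [322.1, 237.4]
[0, 316, 42, 18, 416] [22.4, 323.9]
((269.19598388671875, 175.8280029296875), (27.63780403137207, 28.35334587097168), 79.69515228271484) [0.6551983  0.13258804 0.01      ]
((335.6719970703125, 170.30401611328125), (28.08501625061035, 27.54836082458496), 10.30484676361084) [ 0.6660457  -0.10381472  0.01      ]
[array([273., 129.]), array([377., 129.]), array([373., 227.]), array([277., 227.])]
shift cm [ 0.33  0.09 12.53] pos [0.654  0.1337 0.1453] q [0.16 0.3  1.68 0.01 1.17 1.73] t 33.2
turn [-0.006  0.011 -0.001]
turn [0.017 0.009 3.141]
```

Run:
```python
from h import *
im=cv2.imread("pics/w16.png");k=mask(im,"red",120,60);w=camera_model("wrist")
for r in range(118,196,6):
    c=np.where(k[r,200:460])[0]
    print(r,(c.min()+200,c.max()+200) if len(c) else None)
th=np.radians(10)
for s in(1,-1):
    print([proj(w,(.6555+a*np.cos(th)-s*b*np.sin(th),.1335+s*a*np.sin(th)+b*np.cos(th),.012)).round(0).tolist() for a,b in((.045,.045),(.045,-.045),(-.045,-.045),(-.045,.045))])
```

```text
118 None
124 (np.int64(341), np.int64(366))
130 (np.int64(300), np.int64(367))
136 (np.int64(265), np.int64(368))
142 (np.int64(263), np.int64(368))
148 (np.int64(264), np.int64(369))
154 (np.int64(265), np.int64(370))
160 (np.int64(267), np.int64(370))
166 (np.int64(268), np.int64(371))
172 (np.int64(269), np.int64(371))
178 (np.int64(270), np.int64(372))
184 (np.int64(271), np.int64(373))
190 (np.int64(272), np.int64(373))
[[265.0, 140.0], [367.0, 121.0], [381.0, 219.0], [286.0, 234.0]]
[[282.0, 121.0], [385.0, 140.0], [363.0, 234.0], [269.0, 219.0]]
```

The predicted tray corners match the wrist image within 2 px. Lowering.

```bash
python3 -m crank '[[[0.2,0,2,0,0,0],[0,0,2.5,0,0,0],[0,0,2.5,0,0,0],[0,0,2,0,0,0],[0,0,1.5,0,0,0],[0,0,0.9,0,0,0],[0,0,0.5,0,0,0],[0,0,0,0,0,0]]]'|egrep 'pos|wri'
python3 -m crank '[[[0,0,0.2,0,0,0],[0,0,0,0,0,0],[0,0,0,0,0,0]]]'|egrep 'pos|wri'
python3 -m crank '[[[0,0,0.2,0,0,0],[0,0,0,0,0,0],[0,0,0,0,0,0]]]'|egrep 'pos|wri'
```

```text
tool_pos: [0.6559, 0.1352, 0.0268]
wrist_force: [-0.3, 0.5, -3.5]
tool_pos: [0.6577, 0.1361, 0.027]
wrist_force: [-0.4, -0.7, -1.8]
tool_pos: [0.6566, 0.136, 0.0238]
wrist_force: [-0.1, -0.8, -3.1]
```

```bash
python3 -m crank '[[[0,0,0.25,0,0,0],[0,0,0,0,0,0],[0,0,0,0,0,0]]]'|egrep 'pos|wri'
python3 -m crank '[[[0,0,0.15,0,0,0],[0,0,0,0,0,0],[0,0,0,0,0,0]]]'|egrep 'pos|wri'
```

```text
tool_pos: [0.6562, 0.1359, 0.0207]
wrist_force: [0.2, -0.6, -2.1]
tool_pos: [0.6563, 0.1359, 0.0193]
wrist_force: [0.1, 0.3, -3.0]
```

```bash
python3 -m crank '[[[0,0,0.15,0,0,0],[0,0,0,0,0,0],[0,0,0,0,0,0]]]'|egrep 'pos|wri'
```

```text
tool_pos: [0.6565, 0.1359, 0.018]
wrist_force: [-0.8, -0.3, -3.1]
```

```bash
python3 -m crank '[[[0,0,0.1,0,0,0],[0,0,0,0,0,0],[0,0,0,0,0,0]]]'|egrep 'pos|wri'
python3 -m crank '[[[0,0,0.1,0,0,0],[0,0,0,0,0,0],[0,0,0,0,0,0]]]'|egrep 'pos|wri'
```

```text
tool_pos: [0.6565, 0.136, 0.0178]
wrist_force: [-2.4, 0.4, 4.0]
tool_pos: [0.6565, 0.136, 0.0178]
wrist_force: [-6.2, -1.6, 10.2]
```

Contact; releasing and heading for the blue jar.

```bash
python3 -m crank '[[[0,0,-0.1,0,0,0],[0,0,0,0,0,0]]]'|egrep 'wri'
python3 -m crank '[[[0,0,0,0,0,0],[0,0,0,0,0,0],[0,0,0,0,0,0],[0,0,0,0,0,0],[0,0,0,0,0,0]]]' 8.5|egrep 'wri|wid'
python3 -m crank '[[[0,0,-1,0,0,0],[0,0,-2,0,0,0],[0,0,-3,0,0,0],[0,0,-4,0,0,0],[0,0,-4,0,0,0],[0,0,-4,0,0,0],[0,0,-1,0,0,0],[0,0,0,0,0,0]]]'|egrep 'pos|wri'
python3 - <<'E'
from h import *
w=camera_model("wrist");im=read_camera("wrist");cv2.imwrite("pics/w17.png",im)
h=cv2.cvtColor(im,cv2.COLOR_BGR2HSV)
for st,ce in blobs(mask(im,"red",120,60),300): print(st,ce)
print("lid centre should be",proj(w,(.6565,.135,.052)),"tray",proj(w,(.6555,.1335,.012)))
u,v=proj(w,(.6565,.135,.052)).astype(int)
for r in range(v-50,v+50,4):print(r,"".join(" " if h[r,c][2]<60 else chr(48+int(h[r,c][2])//26) for c in range(u-60,u+60,2)))
go((.45,-.020,.20),(0,-1))
E
```

```text
wrist_force: [-3.4, -0.4, 6.2]
wrist_force: [0.4, 0.1, -0.3]
width: 0.994
tool_pos: [0.6617, 0.1352, 0.2145]
wrist_force: [0.2, -0.3, 0.9]
[276, 128, 94, 92, 6814] [323.6, 173.0]
[55, 290, 58, 36, 502] [84.9, 302.6]
[0, 337, 37, 40, 757] [12.4, 351.1]
lid centre should be [325.09824514 182.53478198] tray [326.49455963 175.2338928 ]
132                              2245678899999999999            
136                 235578889999999999999999999999792           
140       6788999999999999999999999999999999999999796           
144       5979999999999999999999999999999999999999899           
148       2997999999999999999998888889999999999999999           
152        894999999999999854677889875447999999999989           
156        4979999999998589999999999999997479999999795          
160         997999999869999999999999999999997899999798          
164         794999997999999999999999999999999969999999          
168         397999979999999999999999999999999998999999          
172          997998999999999999999999999999999999999793         
176          69499999999999999999999999999999999999
[... 329 characters left out ...]
8        
200            49699899999999999999999999999998999999999        
204             9989999999999999999999999999999988765489        
208             79599999999999999999999999877889999998872       
212             39688765434589999999998877542                   
216              9999999887542                                  
220                                                             
224                                                             
228                                                             
shift cm [-20.98  15.49   0.99] pos [0.6598 0.1349 0.2107] q [0.16 0.26 1.61 0.01 1.27 1.73] t 36.9167
turn [-0.008  0.002  0.   ]
turn [-3.000e-03 -1.300e-02 -3.141e+00]
```

```bash
python3 -m crank '[[[-1.8,1.3,0,0,0,0],[-3,2.2,0,0,0,0],[-3.2,2.3,0,0,0,0],[-3.2,2.3,0,0,0,0],[-3.2,2.3,0,0,0,0],[-3.2,2.3,0,0,0,0],[-2.5,1.8,0,0,0,0],[-1.2,0.9,0,0,0,0]]]'|egrep 'pos'
python3 -m crank '[[[0,0,0,0,0,0],[0,0,0,0,0,0],[0,0,0,0,0,0]]]'|egrep 'pos'
python3 - <<'E'
from h import *
w=camera_model("wrist");im=read_camera("wrist");cv2.imwrite("pics/w18.png",im)
for st,ce in blobs(mask(im,"blue",120,100),300): print(st,ce,plane(w,ce,.048).round(4))
go((.473,-.020,.012),(0,-1))
E
```

```text
tool_pos: [0.4402, -0.0207, 0.2047]
tool_pos: [0.4456, -0.0191, 0.2071]
[289, 113, 67, 68, 3602] [322.3, 146.8] [ 0.4743 -0.0167  0.048 ]
shift cm [ 2.87  0.26 19.5 ] pos [ 0.4459 -0.0189  0.2073] q [-0.1  -0.17  2.07  0.01  1.26  1.46] t 37.8833
turn [-0.007  0.008  0.001]
turn [-0.013 -0.012 -3.141]
```

```bash
python3 -m crank '[[[1.4,0.05,2,0,0,0],[1.4,0,3,0,0,0],[0,0,3.5,0,0,0],[0,0,3.5,0,0,0],[0,0,3,0,0,0],[0,0,2,0,0,0],[0,0,1.2,0,0,0],[0,0,0.7,0,0,0]]]' 8.5 50|egrep 'pos|wri|wid'
python3 -m crank '[[[0,0,0.4,0,0,0],[0,0,0,0,0,0],[0,0,0,0,0,0],[0,0,0,0,0,0]]]'|egrep 'pos|wri'
```

```text
tool_pos: [0.4705, -0.0176, 0.0156]
wrist_force: [-0.1, 0.0, -0.1]
width: 0.992
tool_pos: [0.4729, -0.0186, 0.0156]
wrist_force: [-0.1, 0.7, -0.3]
```

```bash
python3 -m crank '[[[0,0,0.25,0,0,0],[0,0,0,0,0,0],[0,0,0,0,0,0]]]'|egrep 'pos|wri'
python3 -m crank '[[[0,0,0,0,0,0],[0,0,0,0,0,0],[0,0,0,0,0,0],[0,0,0,0,0,0],[0,0,0,0,0,0],[0,0,0,0,0,0]]]' 5.8 50
python3 -m crank '[[[0,0,-0.4,0,0,0],[0,0,-1,0,0,0],[0,0,-2,0,0,0],[0,0,-3,0,0,0],[0,0,-3,0,0,0],[0,0,-3,0,0,0],[0,0,-1,0,0,0],[0,0,0,0,0,0]]]'|egrep 'pos|wri|wid|grip'
python3 - <<'E'
from h import *
go((.6655,-.1025,.147),(0,-1))
E
```

```text
tool_pos: [0.4717, -0.0187, 0.0124]
wrist_force: [-0.8, 0.3, -0.1]
time: 39.63
tool_pos: [0.4716, -0.0186, 0.0128]
tcp_rot: [-3.134, -0.0, 0.012]
wrist_force: [-2.3, 1.1, 5.9]
width: 0.729
grip_force: 53.7
tool_pos: [0.4754, -0.0199, 0.1497]
wrist_force: [0.3, 0.1, -1.6]
width: 0.722
grip_force: 55.0
shift cm [19.01  8.27  0.21] pos [ 0.4754 -0.0199  0.1497] q [-0.1  -0.07  2.08  0.01  1.13  1.47] t 40.3
turn [-0.006  0.     0.   ]
turn [-1.000e-03 -1.000e-02 -3.141e+00]
```

```bash
python3 -m crank '[[[1.5,0.6,0,0,0,0],[2.7,1.2,0,0,0,0],[3.2,1.4,0,0,0,0],[3.2,1.4,0,0,0,0],[3.2,1.4,0,0,0,0],[2.7,1.2,0,0,0,0],[1.7,0.7,0,0,0,0],[0.8,0.4,0,0,0,0]]]'|egrep 'pos'
python3 -m crank '[[[0,0,0,0,0,0],[0,0,0,0,0,0],[0,0,0,0,0,0]]]'|egrep 'pos|wid|grip'
python3 - <<'E'
from h import *
w=camera_model("wrist");im=read_camera("wrist");k=mask(im,"blue",120,60)
for r in range(112,196,7):
    c=np.where(k[r,200:460])[0]
    print(r,(c.min()+200,c.max()+200) if len(c) else None)
th=np.radians(10)
for s in(1,-1):
    print([proj(w,(.666+a*np.cos(th)-s*b*np.sin(th),-.103+s*a*np.sin(th)+b*np.cos(th),.012)).round(0).tolist() for a,b in((.045,.045),(.045,-.045),(-.045,-.045),(-.045,.045))])
go((.666,-.1025,.02),(0,-1))
E
```

```text
tool_pos: [0.6631, -0.1033, 0.1402]
tool_pos: [0.6606, -0.1017, 0.1425]
width: 0.722
grip_force: 55.0
112 None
119 (np.int64(281), np.int64(309))
126 (np.int64(280), np.int64(338))
133 (np.int64(279), np.int64(367))
140 (np.int64(277), np.int64(385))
147 (np.int64(276), np.int64(383))
154 (np.int64(275), np.int64(381))
161 (np.int64(273), np.int64(379))
168 (np.int64(272), np.int64(377))
175 (np.int64(271), np.int64(375))
182 (np.int64(269), np.int64(373))
189 (np.int64(268), np.int64(371))
[[266.0, 135.0], [370.0, 117.0], [383.0, 216.0], [287.0, 231.0]]
[[283.0, 117.0], [387.0, 135.0], [365.0, 232.0], [269.0, 216.0]]
shift cm [ 0.64  0.17 12.3 ] pos [ 0.6608 -0.1017  0.1431] q [-0.19  0.31  1.68  0.01  1.17  1.37] t 41.2667
turn [-0.008  0.01   0.001]
turn [-0.016 -0.012 -3.141]
```

```bash
python3 -m crank '[[[0.5,0,2,0,0,0],[0,0,2.5,0,0,0],[0,0,2.5,0,0,0],[0,0,2,0,0,0],[0,0,1.4,0,0,0],[0,0,0.8,0,0,0],[0,0,0.4,0,0,0],[0,0,0,0,0,0]]]'|egrep 'pos|wri'
python3 -m crank '[[[0,0,0.2,0,0,0],[0,0,0,0,0,0],[0,0,0,0,0,0]]]'|egrep 'pos|wri'
python3 -m crank '[[[0,0,0.2,0,0,0],[0,0,0,0,0,0],[0,0,0,0,0,0]]]'|egrep 'pos|wri'
```

```text
tool_pos: [0.6662, -0.1014, 0.0275]
wrist_force: [0.2, -0.0, -1.1]
tool_pos: [0.6677, -0.1019, 0.0272]
wrist_force: [-0.3, -0.1, -1.5]
tool_pos: [0.6667, -0.1017, 0.024]
wrist_force: [-0.4, 0.3, -2.3]
```

```bash
python3 -m crank '[[[0,0,0.3,0,0,0],[0,0,0,0,0,0],[0,0,0,0,0,0]]]'|egrep 'pos|wri'
python3 -m crank '[[[0,0,0.15,0,0,0],[0,0,0,0,0,0],[0,0,0,0,0,0]]]'|egrep 'pos|wri'
```

```text
tool_pos: [0.6662, -0.1016, 0.0204]
wrist_force: [0.7, -0.4, -2.9]
tool_pos: [0.6664, -0.1016, 0.0191]
wrist_force: [0.1, 0.3, -1.3]
```

```bash
python3 -m crank '[[[0,0,0.15,0,0,0],[0,0,0,0,0,0],[0,0,0,0,0,0]]]'|egrep 'pos|wri'
```

```text
tool_pos: [0.6664, -0.1015, 0.0176]
wrist_force: [0.3, 0.2, -2.1]
```

```bash
python3 -m crank '[[[0,0,0.12,0,0,0],[0,0,0,0,0,0],[0,0,0,0,0,0]]]'|egrep 'pos|wri'
python3 -m crank '[[[0,0,0.05,0,0,0],[0,0,0,0,0,0],[0,0,0,0,0,0]]]'|egrep 'pos|wri'
```

```text
tool_pos: [0.6668, -0.1016, 0.0169]
wrist_force: [0.2, 0.1, -0.1]
tool_pos: [0.6668, -0.1017, 0.0169]
wrist_force: [-2.8, 0.4, 4.9]
```

Contact. Releasing, retreating, and checking the whole scene numerically.

```bash
python3 -m crank '[[[0,0,0,0,0,0],[0,0,0,0,0,0],[0,0,0,0,0,0],[0,0,0,0,0,0],[0,0,0,0,0,0]]]' 8.5|egrep 'wri|wid'
python3 -m crank '[[[0,0,-1,0,0,0],[0,0,-2,0,0,0],[0,0,-3,0,0,0],[0,0,-4,0,0,0],[0,0,-4,0,0,0],[0,0,-4,0,0,0],[-2,0,-4,0,0,0],[-3,0,-3,0,0,0]]]'|egrep 'pos|wri'
python3 -m crank '[[[-4,0,0,0,0,0],[-4,0,0,0,0,0],[-4,0,0,0,0,0],[-4,0,0,0,0,0],[-3,0,0,0,0,0],[0,0,0,0,0,0],[0,0,0,0,0,0]]]'|egrep 'time|pos|wri'
python3 - <<'E'
from h import *
t=read_camera("top");s=read_camera("side");cv2.imwrite("pics/top3.png",t);cv2.imwrite("pics/side3.png",s)
t0=cv2.imread("pics/top0.png");s0=cv2.imread("pics/side0.png")
m=camera_model("top");sd=camera_model("side")
for c in("red","blue","green","yellow"):
  for st,ce in blobs(mask(t,c),60):
    if 140<ce[1]<270 and 150<ce[0]<430: print("top",c,st,ce)
for n,X in(("jarR",(.6565,.135,.052)),("jarB",(.667,-.101,.052)),("G base",(.5645-.3286*.06,.322+.098*.06,.101)),("Y base",(.561-.02,-.3295+.0045,.101)),("bung",(.407,.213,.040))):
    p,q=proj(m,X),proj(sd,X);print(n,p.round(),q.round(),"top bgr",t[int(p[1]),int(p[0])],"side bgr",s[int(q[1]),int(q[0])])
# bystanders unmoved: bottle & rack difference
for n,a,b,(x0,y0,x1,y1) in(("bottle top",t0,t,(158,212,195,245)),("rack top",t0,t,(418,200,462,240)),("bottle side",s0,s,(262,325,322,400)),("rack side",s0,s,(347,98,374,150))):
    print(n,np.abs(a[y0:y1,x0:x1].astype(int)-b[y0:y1,x0:x1]).mean().round(1))
E
```

```text
wrist_force: [-0.2, 0.1, -0.6]
width: 0.992
tool_pos: [0.6227, -0.1035, 0.2679]
wrist_force: [-0.6, 0.5, 0.6]
time: 45.35
tool_pos: [0.4296, -0.1034, 0.2659]
wrist_force: [-0.7, 0.4, 0.6]
top red [254, 161, 32, 31, 765] [269.3, 175.7]
top red [160, 215, 26, 24, 497] [172.4, 226.1]
top blue [320, 155, 32, 30, 601] [334.4, 167.9]
top green [201, 190, 30, 28, 619] [216.1, 203.4]
top yellow [392, 182, 25, 30, 562] [403.4, 197.2]
jarR [267. 172.] [255. 234.] top bgr [ 70  79 245] side bgr [ 33  56 240]
jarB [336. 167.] [283. 176.] top bgr [239 146  80] side bgr [217 115  55]
G base [208. 203.] [271. 298.] top bgr [ 89 178  57] side bgr [ 72 176  42]
Y base [406. 197.] [343. 128.] top bgr [ 50 234 245] side bgr [ 10 225 245]
bung [246. 246.] [356. 285.] top bgr [230 232 236] side bgr [166 179 185]
bottle top 0.7
rack top 0.4
bottle side 1.4
rack side 5.9
```

Run:
```python
from h import *
s2=cv2.imread("pics/s2.png");s=cv2.imread("pics/side3.png");t=cv2.imread("pics/top3.png")
print("green side diff",np.abs(s2[280:345,240:290].astype(int)-s[280:345,240:290]).mean().round(1))
for (x0,y0) in((198,188),(385,180)):
  for r in range(y0,y0+34,1):print("".join(" " if t[r,c].max()<70 else chr(48+int(t[r,c].max())//26) for c in range(x0,x0+36)))
```

```text
green side diff 1.3
                                    
                                    
                 2443               
          343 23345654432           
         255445566667766542         
          465566666678888653        
          3555555555788887654       
         245544444446788877763      
       344555444444446777678853     
      4556666554443334677778874     
     456666666654333335778888863    
    3566666666664333334788888874    
    4666666666665433334688888885    
    46666666666654333346888888852   
    46666666666664332236778888863   
    46666666666664322346667778863   
    46666666666664222467777678863   
    35666666666653223578887788853   
    3566666666664333468888888885    
     356666666654456667888888874    
      46776666655677667888888863    
      3677777766788876688888875     
       578888766788887678888863     
       36888877678888777888874      
        4688877788888878888752      
         46788888888888888752       
          467888888888887642        
           356777888877653          
             345667665432           
       
[... 735 characters left out ...]
444455479975579999999999999863    
55554455479965589999999999999974    
55554444479964689999999999999963    
5555544447996468999999999999985     
5555555348998558999999999999984     
5555555348999658999999999999984     
5555455358999867999999999999963     
555555436899998889999999999985      
555555337999999889999999999984      
554455347999999999999999999963      
44445534899999999999999999974       
4444542479999999999999999985        
444453 35899999999999999985         
444453  357899999999999975          
444442    357899999998864           
44443       355677765542            
44453          23332               3
44442                              5
3333                              36
```

Run:
```python
from workcell import *
print(finish_job())
```

```text
the job is handed in; nothing more can be done
None
```

I handed the job in at about 45 s; the final camera check showed the bung in the dish, both beakers seated on their own pegs, both jars flat in their matching trays, and the bottle and rack unmoved, though the red jar took two tries because the first grip slid off its lid while it stayed upright.

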